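# Dress the generator's two terminal posts

## Task

Dress the two terminal posts for the hand generator. First, on the tall brass post, thread the white insulator ring, on top of it the copper contact ring, and close it with the red cap; then, on the short steel post, thread the green ring and close it with the black cap. Work in exactly that order, leave every piece sitting flat on the one below and let go, and do not knock the frosted bulb holder or the spanner about.

Things in the scene. Friction and masses are not known exactly. Their poses are not given: they have to be found in the camera images.
- brass_post: Tall yellow brass terminal post, fixed: dark wooden base 64 x 64 mm, 10 mm thick; on it a brass flange 42 mm across whose top is 14 mm above the bench; from it rises a brass rod 12 mm in diameter with a tapered tip, 54 mm tall above the flange (tip 68 mm above the bench). Origin: on the rod's axis at the underside of the base; z up along the rod.
- steel_post: Short grey steel terminal post, fixed: dark wooden base 64 x 64 mm, 10 mm thick; on it a steel flange 42 mm across whose top is 14 mm above the bench; from it rises a steel rod 12 mm in diameter with a tapered tip, 38 mm tall above the flange (tip 52 mm above the bench). Origin: on the rod's axis at the underside of the base; z up along the rod.
- white_ring: White ceramic insulator ring, loose, lying flat: outside diameter 54 mm, height 20 mm, through bore 20 mm, about 80 g. Origin: centre of its underside; z up. Round, so its yaw does not matter; grasp across the outside from above.
- copper_ring: Copper contact ring, reddish metal, loose, lying flat: outside diameter 46 mm, height 16 mm, through bore 20 mm, about 120 g. Origin: centre of its underside; z up. Round, so its yaw does not matter; grasp across the outside from above.
- red_cap: Red plastic cap with a small brass disc on top, loose, standing open end down: outside diameter 38 mm, height 28 mm, blind bore 20 mm wide and 22 mm deep from below, about 60 g. Origin: centre of its underside; z up. Round, so its yaw does not matter; grasp across the outside from above.
- green_ring: Green plastic insulator ring, loose, lying flat: outside diameter 50 mm, height 20 mm, through bore 20 mm, about 50 g. Origin: centre of its underside; z up. Round, so its yaw does not matter; grasp across the outside from above.
- black_cap: Black plastic cap with a small brass disc on top, loose, standing open end down: outside diameter 38 mm, height 28 mm, blind bore 20 mm wide and 22 mm deep from below, about 60 g. Origin: centre of its underside; z up. Round, so its yaw does not matter; grasp across the outside from above.
- bulb_holder: Bystander: frosted white bulb (44 mm across) in a brass socket on a round black base 68 mm across, 83 mm tall in all, loose, about 300 g. Origin: centre of the underside; z up.
- spanner: Bystander: steel spanner about 160 mm long lying on the bench, loose, about 150 g. It lies along its own x axis; origin at about the middle of its length, on the underside.

How it is judged:
By the outcome, as a careful person would: the job done as asked, in the order asked, and still so for the second after the job is handed in, with the robot touching nothing.
It also fails if it takes over 115 s, if anything falls off the work surface, if the arm or the gripper's body presses on something with over 40 N, if the wrist force passes 120 N, or if a joint passes its speed limit or range.

## Robot

A 6-joint arm with a two-finger parallel gripper is mounted at the origin on the work surface. World frame = base frame: x ahead of the robot, y to its left, z up, the work surface at z = 0. Lengths are in mm, angles in rad, forces in N, time in s.
With the tool pointing down it reaches from about 300 to 775 mm from the base axis. Payload 14.6 kg.
Tool frame: the origin (TCP) lies between the finger pads; the fingertips stand manip.finger_overhang ahead of it and the grasp point (between the pads) lies 2 mm behind it (manip.finger_overhang is the distance from the TCP to the fingertips, in mm); z points along the fingers, y is the direction in which the jaws open and shut (so a half turn about z gives the same grasp; the last joint's range is limited). The gripper opens to 94 mm and grips with 3 to 60 N. Pads are 16 mm wide; open, the fingers measure 119 mm over their backs; the gripper's body (75 mm by 177 mm) begins 78 mm behind the grasp point.
Start: joints at [1.036, 0.3, 1.521, -0, 1.321, -0.067], TCP at [248.004, 490.901, 222.446] pointing down, gripper open.
Joint ranges: [-3.03, 3.03], [-0.79, 2.21], [0.23, 2.52], [-1.04, 4.18], [0, 3.07], [-2.55, 2.55]. Speed limits (rad/s): [2.22, 2.22, 2.57, 3.14, 3.14, 3.14].

## Interface

Orientations are given as [roll, pitch, yaw] about the fixed x, y, z axes, in that order (R = Rz(yaw) Ry(pitch) Rx(roll)).
In Python, from cell import manip gives the robot as it stands.
- The arm moves only by the tool drive_tool, never from a script. Its argument "steps" is a list of rows, each an object with "delta_pos": the shift along the world's x, y, z in mm, a list of three; "yaw": the turn about the world's z in rad; "hand": the finger opening in mm, from 0 to 94. A call has 1 to 5 rows; each row shifts and turns the commanded pose from where the row before left it; what a row does not reach is not made up. A row lasts 1/12 s, in which the tool goes at most 41.7 mm and 7.16 degrees, less where a joint would pass 70% of its speed; a pose out of reach is approached as far as the arm can. A call is refused whole if a number of a shift passes 41.7 or a number of a turn 0.125, either way. A call with a gripper value outside its range is refused whole. The fingers move at their own pace and stop on an object; "squeeze" is the grip in N (left out, the last holds). Time passes only in rows, so rows that do not move let the fingers close. It gives the time, the measured TCP pose, the force and the opening at its end, in the units of the state.
- manip.read_state(): the state, without advancing time (a new reading comes with each control period).
- manip.camera(name): name is "scene" or "top" or "wrist"; returns a dict with "frame" (480x640x3 uint8, red, green, blue), "range_z" (480x640 float32, mm along the optical axis (not along the pixel's ray), 0 where there is no reading), "intrinsics" (3x3 intrinsics, pixels), "position" and "attitude" of the camera in the world. Camera axes: x right, y down, z forward; pixel columns grow to the right and rows downward; lengths in mm; the calibration is good to about 2 mm. A picture is of the moment at which its call begins.
- manip.sign_off(): hands the job in, once; it reports no verdict.
The state is a dict: "clock": time; "joints": joint angles; "qd": joint speeds; "effort": joint torques, N m; "eef_pos": TCP position; "eef_rot": TCP orientation; "wrist_force": force on the tool from outside, world axes, zero at the start; "moment": the same for the moment, N m; "finger_gap": finger opening in mm.
Only numpy, scipy, OpenCV 4.12 (cv2) and the standard library are available. Lean on these libraries where they do the work, as an engineer would, in place of code of your own. Each camera call takes 0.05 s, during which the arm holds its last target.

## Working session

There is one attempt and no reset: what is moved stays moved. The work goes in short steps, Python scripts to look and compute and a tool call to move; the robot and the scene stay as the last step left them, time stands still between calls to the robot, and variables do not carry over. Pictures are saved under pics/ and viewed, and the job is handed in when it is done.

Besides the shell and the picture viewer there is one more tool, called after "Request:" as name([rows], argument=value, ...), one row to a line, values as JSON. drive_tool: Moves the arm, as the interface text tells. Its arguments: {"type":"object","properties":{"steps":{"type":"array"},"squeeze":{"type":"number"}},"required":["steps"]}

```bash
ls; mkdir -p pics; cat > h.py <<'E'
import numpy as np,cv2
from cell import manip
def snap(n,tag):
    c=manip.camera(n); cv2.imwrite(f'pics/{tag}.png',c['frame'][:,:,::-1]); np.savez(f'pics/{tag}.npz',f=c['frame'],z=c['range_z'],K=c['intrinsics'],p=np.array(c['position']),a=np.array(c['attitude'])); return c
E
python3 - <<'E'
from h import *
print(manip.read_state(), manip.finger_overhang)
for n in ['scene','top','wrist']:
    c=snap(n,n+'0'); print(n,c['intrinsics'],c['position'],c['attitude'])
E
```

```text
pics
{'clock': 0.0, 'joints': array([ 1.03639625e+00,  3.00502397e-01,  1.52158552e+00, -5.24763789e-05,
        1.32070382e+00, -6.65834995e-02]), 'qd': array([ 2.75902128e-03, -1.85851957e-05,  3.35120902e-04,  1.19679422e-03,
       -8.25225255e-04,  1.30070288e-03]), 'effort': array([-5.38113436e-04, -5.31809449e+01, -3.52719498e+01,  7.06688385e-02,
        2.44615262e-02, -1.13250030e-04]), 'eef_pos': array([247.89611648, 490.68907198, 221.86727643]), 'eef_rot': array([-3.14039284e+00, -2.90648912e-05,  2.67378907e+00]), 'wrist_force': array([-0.3261393 , -0.27070198, -0.28034595]), 'moment': array([-0.03445278,  0.04622022, -0.01081238]), 'finger_gap': 93.83783511445795} 17.0
scene [[562.41453167   0.         319.2604026 ]
 [  0.         562.41453167 238.76904733]
 [  0.           0.           1.        ]] [ 939.9368097  -747.4005678   773.53954391] [-2.28626425e+00 -6.27470455e-04  5.20138423e-01]
top [[474.15409134   0.         320.11498132]
 [  0.         474.15409134 242.33570373]
 [  0.           0.           1.        ]] [356.27741413  10.46481091 972.67258674] [-2.94990303 -0.01149467 -1.59428869]
wrist [[347.24652631   0.         316.22284716]
 [  0.         347.24652631 243.37518095]
 [  0.           0.           1.        ]] [182.60552663 524.46420403 384.02113969] [2.88345950e+00 1.81775345e-03 1.10337931e+00]
```

View pics/top0.png

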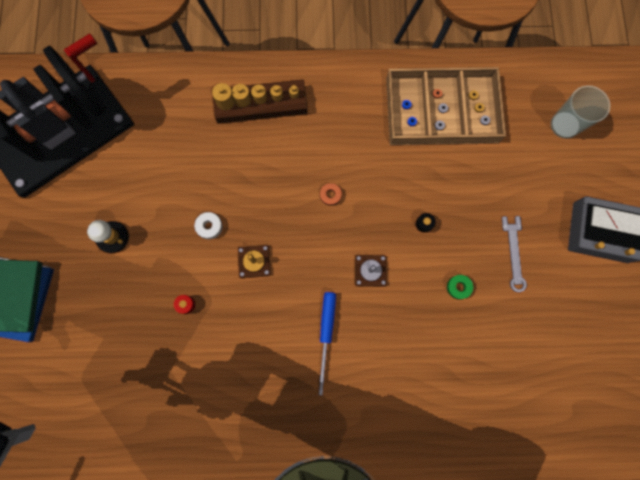

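View pics/scene0.png

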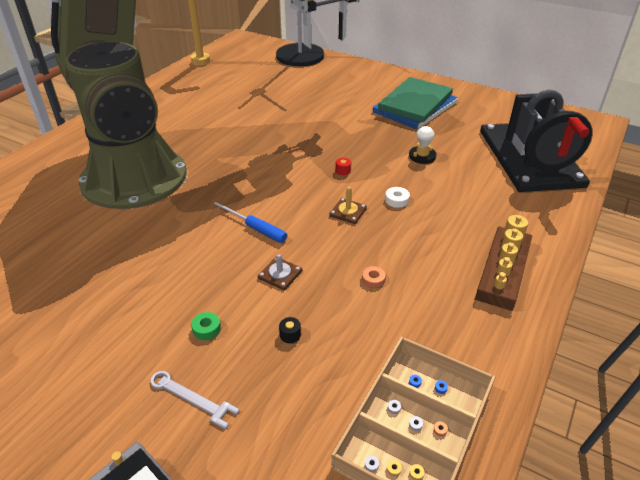

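View pics/wrist0.png

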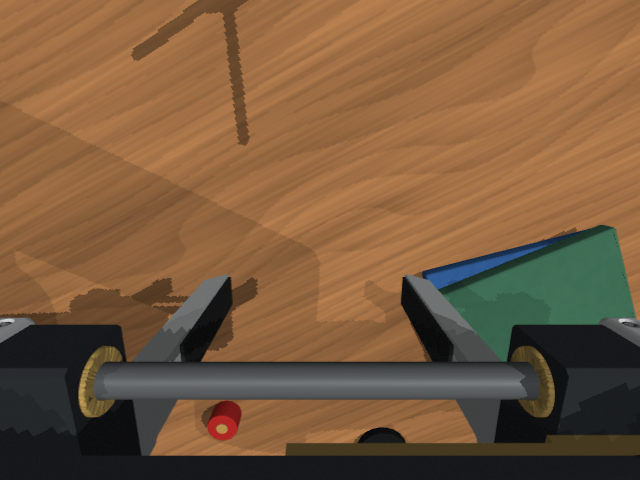

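The top view shows the white ring at (208,225), brass post (254,262), copper ring (331,194) and red cap (184,304). The steel post is at (371,270), green ring (461,287) and black cap (426,222); the bulb is at (110,237) and the spanner at (515,253). The wrist camera sees only the red cap, at (225,420). Next I'll measure positions from the top and scene views.

```bash
cat >> h.py <<'E'
from scipy.spatial.transform import Rotation as Ro
def cloud(d):
    v,u=np.mgrid[:480,:640]; z=d['z']; K=d['K']
    P=np.stack([(u-K[0,2])/K[0,0]*z,(v-K[1,2])/K[1,1]*z,z],-1)
    return P@Ro.from_euler('xyz',d['a']).as_matrix().T+d['p']
def proj(d,X):
    q=(np.atleast_2d(X)-d['p'])@Ro.from_euler('xyz',d['a']).as_matrix(); q=q@d['K'].T; return q[:,:2]/q[:,2:]
E
python3 - <<'E'
from h import *
T=np.load('pics/top0.npz');S=np.load('pics/scene0.npz')
px=dict(white=(208,225),brass=(254,262),copper=(331,194),red=(184,304),steel=(371,270),green=(461,287),black=(426,222),bulb=(110,237),spanner=(515,253))
CT=cloud(T);CS=cloud(S)
h=dict(white=20,copper=16,red=28,green=20,black=28,brass=10,steel=10)
for n,(u,v) in px.items():
    c0=CT[v,u]
    out=[n]
    for C in (CT,CS):
        m=(np.abs(C[...,:2]-c0[:2]).max(-1)<45)
        p=C[m]
        bench=np.median(p[p[:,2]<6][:,2]) 
        q=p[p[:,2]>bench+6]
        zt=np.percentile(q[:,2],90)
        out+= [np.round([bench,zt,q[:,2].max(),len(q)],1)]
        if n in h:
            tp=q[abs(q[:,2]-(bench+h[n]))<3]
            r=cv2.minEnclosingCircle(tp[:,:2].astype(np.float32))
            out+=[np.round(np.r_[r[0],r[1],tp.min(0)[:2],tp.max(0)[:2],np.median(tp[:,2])],1)]
    print(*out)
for t,f,b in (('top',T['f'],(80,160,560,340)),('scene',S['f'],(130,110,450,440))):
    x=f[b[1]:b[3],b[0]:b[2],::-1]; s=min(800/x.shape[1],600/x.shape[0]); cv2.imwrite(f'pics/{t}crop.png',cv2.resize(x,None,fx=s,fy=s,interpolation=cv2.INTER_CUBIC))
E
```

```text
white [ -0.7  21.2  24.4 507. ] [583.3 225.3  27.  556.8 200.1 608.3 252.1  19.2] [  1.3  22.8  25.5 372. ] [586.2 226.5  28.9 560.2 198.2 611.3 255.4  21. ]
brass [-4.00e-01  1.50e+01  6.95e+01  9.59e+02] [507.  130.7  43.8 474.1  98.7 540.3 164.8   9.8] [  1.3  42.8  70.1 618. ] [507.9 132.2  43.6 475.8  97.8 542.2 168.1  11.5]
copper [ -0.6  17.4  19.1 317. ] [646.  -29.5  22.8 623.6 -51.3 667.3  -7.1  15.1] [  1.   18.3  20.9 357. ] [648.6 -28.5  24.6 625.8 -53.1 671.1  -3.9  16.6]
red [ -0.6  29.5  31.7 332. ] [421.8 269.   19.1 403.5 250.9 439.2 287.3  27.7] [  1.4  30.5  33.2 209. ] [421.3 268.7  22.7 404.2 246.9 443.4 288.7  29. ]
steel [-2.00e-01  1.51e+01  5.27e+01  9.62e+02] [ 483.2 -107.9   43.2  449.7 -140.4  514.9  -76.1    9.8] [  1.   23.4  54.1 817. ] [ 486.1 -106.    45.8  453.  -140.4  518.4  -72.8   11. ]
green [-3.00e-01  2.13e+01  2.49e+01  4.57e+02] [ 444.1 -287.2   25.   420.8 -312.2  467.7 -262.3   19.6] [  0.7  22.   25.  602. ] [ 446.8 -286.6   25.9  421.  -311.4  471.8 -261.2   20.4]
black [ -0.5  29.3  32.4 308. ] [ 579.1 -224.7   18.7  560.6 -242.5  597.  -206.6   27.5] [  0.8  30.2  33.  457. ] [ 581.  -223.9   20.1  563.9 -243.2  600.1 -204.6   28.7]
bulb [-7.000e-01  7.890e+01  8.360e+01  1.022e+03] [  1.5  78.6  84.9 638. ]
spanner [-2.00e-01  8.90e+00  1.22e+01  2.27e+02] [  0.6   9.3  11.  382. ]
```

View pics/topcrop.png

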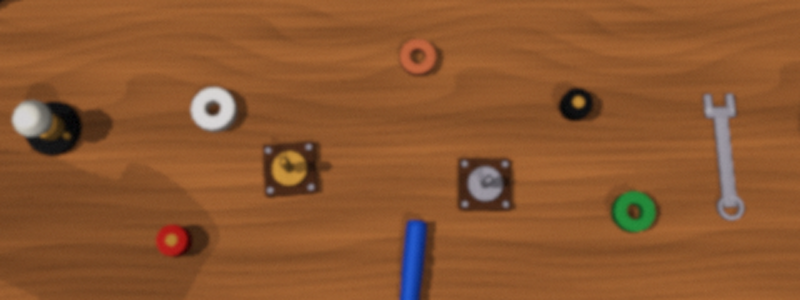

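View pics/scenecrop.png

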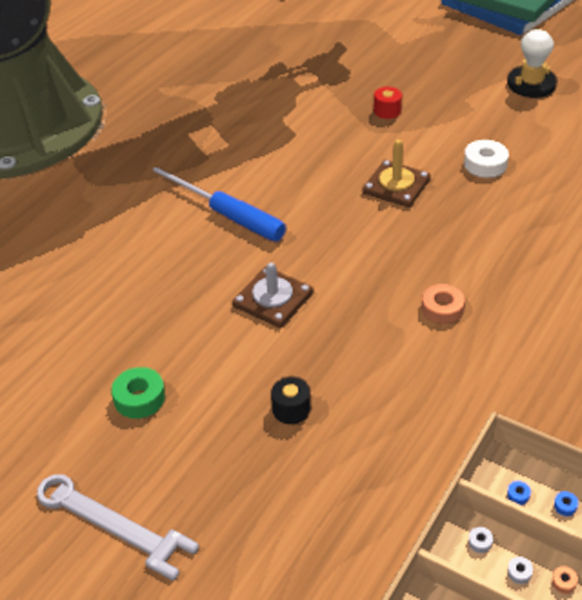

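```bash
python3 - <<'E'
from h import *
for t in ('top0','scene0'):
    D=np.load(f'pics/{t}.npz');C=cloud(D)
    for n,c,lo,hi in (('brass',(507,131),35,80),('steel',(484,-107),30,60),('bulb',(556,420),4,12),('bulb',(556,420),40,90),('spanner',(500,-405),4,15)):
        m=(np.abs(C[...,:2]-c).max(-1)<(30 if n in('brass','steel') else 100))&(C[...,2]>lo)&(C[...,2]<hi)
        p=C[m]; print(t,n,len(p),p.mean(0).round(1),p.min(0).round(),p.max(0).round())
    # colour-based visible flange
D=np.load('pics/scene0.npz')
def crop(tag,src,c,w):
    f=np.load(f'pics/{src}.npz')['f'][:,:,::-1]; x=f[c[1]-w:c[1]+w,c[0]-w:c[0]+w]; cv2.imwrite(f'pics/{tag}.png',cv2.resize(x,(400,400),interpolation=cv2.INTER_CUBIC))
T=np.load('pics/top0.npz')
ims=[]
for nm,c,tops in (('w',(584,226),[(584,226,20)]),('b',(507.5,131),[(507.5,131,14),(507.5,131,68)]),('s',(484,-107.5),[(484,-107.5,14),(484,-107.5,52)]),('c',(647,-29),[(647,-29,16)])):
  row=[]
  for D in (T,S) if False else (T,np.load('pics/scene0.npz')):
    u,v=proj(D,(c[0],c[1],20))[0].round().astype(int); w=25
    x=cv2.resize(D['f'][v-w:v+w,u-w:u+w,::-1],(200,200),interpolation=cv2.INTER_CUBIC).copy()
    for t in tops:
        for r in ([27] if nm=='w' else [23] if nm=='c' else [21 if t[2]==14 else 1]):
            a=np.linspace(0,6.28,40); q=(proj(D,np.c_[t[0]+r*np.cos(a),t[1]+r*np.sin(a),np.full(40,t[2])])-[u-w,v-w]+.5)*4
            cv2.polylines(x,[q.round().astype(np.int32)],True,(255,0,255),1)
    row.append(x)
  ims.append(np.vstack(row))
cv2.imwrite('pics/ov.png',np.hstack(ims))
E
```

```text
top0 brass 45 [505.3 130.9  57.7] [501. 126.  35.] [513. 136.  70.]
top0 steel 34 [ 482.  -106.4   46.6] [ 477. -112.   34.] [ 488. -102.   53.]
top0 bulb 357 [557.7 415.2   9.6] [456. 320.   4.] [639. 510.  12.]
top0 bulb 412 [562.1 420.9  74.1] [543. 404.  43.] [586. 445.  84.]
top0 spanner 721 [ 513.5 -408.9    6.8] [ 402. -504.    4.] [ 600. -310.   13.]
scene0 brass 79 [509.9 130.8  52.8] [503. 126.  35.] [515. 136.  70.]
scene0 steel 68 [ 486.7 -108.6   42.7] [ 480. -114.   31.] [ 492. -103.   54.]
scene0 bulb 270 [557.2 414.1   6.2] [456. 320.   4.] [656. 517.  12.]
scene0 bulb 267 [569.4 416.9  68.7] [547. 403.  40.] [589. 441.  85.]
scene0 spanner 1256 [ 518.8 -405.2    7.5] [ 401. -505.    4.] [ 598. -305.   15.]
```

View pics/ov.png

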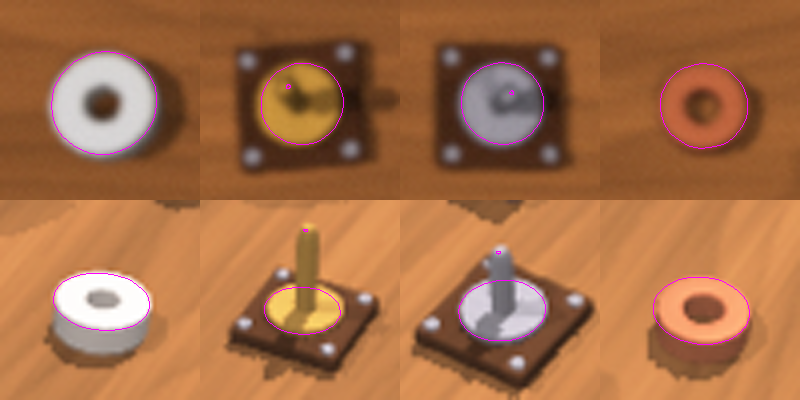

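The overlay shows the circles lying on the white ring, both flanges and the copper ring in both views, to about 1 mm. I'm moving to the white ring now.

Request:
drive_tool([
  {"delta_pos": [30, -24, -8], "yaw": 0, "hand": 94},
  {"delta_pos": [30, -24, -8], "yaw": 0, "hand": 94},
  {"delta_pos": [30, -24, -8], "yaw": 0, "hand": 94},
  {"delta_pos": [30, -24, -8], "yaw": 0, "hand": 94},
  {"delta_pos": [30, -24, -8], "yaw": 0, "hand": 94},
], squeeze=25)

```text
clock: 0.57
eef_pos: [399.0, 369.5, 182.0]
eef_rot: [-3.141, -0.0, 2.674]
wrist_force: [0.7, 0.5, 0.1]
finger_gap: 93.9
```

Request:
drive_tool([
  {"delta_pos": [30, -24, -8], "yaw": 0, "hand": 94},
  {"delta_pos": [30, -24, -8], "yaw": 0, "hand": 94},
  {"delta_pos": [30, -24, -8], "yaw": 0, "hand": 94},
  {"delta_pos": [30, -24, -8], "yaw": 0, "hand": 94},
  {"delta_pos": [30, -24, -8], "yaw": 0, "hand": 94},
])

```text
clock: 0.98
eef_pos: [549.2, 249.4, 141.8]
eef_rot: [-3.141, -0.0, 2.674]
wrist_force: [-0.3, 0.4, 1.0]
finger_gap: 94.1
```

Request:
drive_tool([
  {"delta_pos": [30, -24, -8], "yaw": 0, "hand": 94},
  {"delta_pos": [6, -1, -14], "yaw": 0, "hand": 94},
  {"delta_pos": [0, 0, 0], "yaw": 0, "hand": 94},
  {"delta_pos": [0, 0, 0], "yaw": 0, "hand": 94},
])

```text
clock: 1.32
eef_pos: [583.4, 225.8, 119.6]
eef_rot: [-3.14, -0.002, 2.673]
wrist_force: [-0.0, 0.1, 0.1]
finger_gap: 94.2
```

```bash
python3 - <<'E'
from h import *
snap('wrist','w1')
D=np.load('pics/w1.npz');C=cloud(D)
m=(np.abs(C[...,:2]-(584,226)).max(-1)<45)&(C[...,2]>17)&(C[...,2]<24)
p=C[m];print(len(p),p.min(0),p.max(0),cv2.minEnclosingCircle(p[:,:2].astype(np.float32)))
E
```

```text
3009 [559.34440029 201.03615544  17.04973544] [612.70904097 254.36422706  21.82229406] ((585.9437866210938, 227.70965576171875), 26.86148452758789)
```

View pics/w1.png

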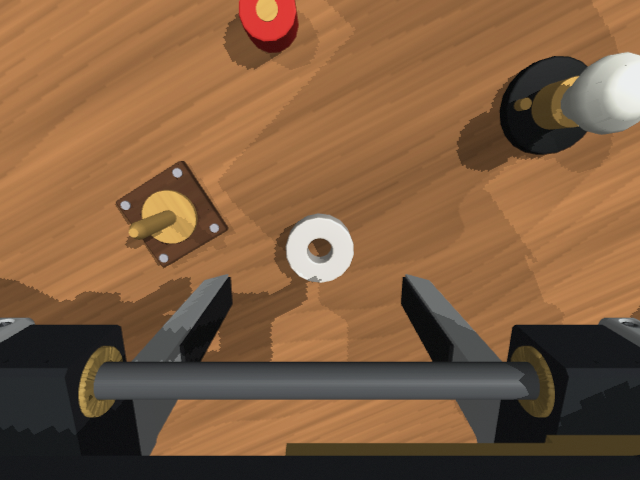

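The wrist view shows the white ring centred between the jaws at (320,249), with the brass post to its left. The position agrees to about 2 mm, so I'm descending.

Request:
drive_tool([
  {"delta_pos": [1, 1, -30], "yaw": 0, "hand": 94},
  {"delta_pos": [0, 0, -30], "yaw": 0, "hand": 94},
  {"delta_pos": [0, 0, -20], "yaw": 0, "hand": 94},
  {"delta_pos": [0, 0, -15], "yaw": 0, "hand": 94},
  {"delta_pos": [0, 0, -6], "yaw": 0, "hand": 94},
])

```text
clock: 1.78
eef_pos: [583.5, 227.9, 18.2]
eef_rot: [-3.14, -0.001, 2.676]
wrist_force: [-0.5, 0.0, 0.5]
finger_gap: 93.5
```

Request:
drive_tool([
  {"delta_pos": [0, 0, 0], "yaw": 0, "hand": 60},
  {"delta_pos": [0, 0, 0], "yaw": 0, "hand": 50},
  {"delta_pos": [0, 0, 0], "yaw": 0, "hand": 50},
  {"delta_pos": [0, 0, 0], "yaw": 0, "hand": 50},
  {"delta_pos": [0, 0, 0], "yaw": 0, "hand": 50},
])

```text
clock: 2.2
eef_pos: [585.4, 227.1, 20.5]
eef_rot: [3.141, 0.001, 2.674]
wrist_force: [0.4, 0.3, -0.5]
finger_gap: 64.0
```

Request:
drive_tool([
  {"delta_pos": [0, 0, 0], "yaw": 0, "hand": 40},
  {"delta_pos": [0, 0, 0], "yaw": 0, "hand": 40},
  {"delta_pos": [0, 0, 0], "yaw": 0, "hand": 40},
])

```text
clock: 2.45
eef_pos: [585.2, 227.0, 19.9]
eef_rot: [3.141, 0.0, 2.674]
wrist_force: [-1.3, 0.9, 4.2]
finger_gap: 53.9
```

Request:
drive_tool([
  {"delta_pos": [0, 0, 0], "yaw": 0, "hand": 40},
  {"delta_pos": [0, 0, 20], "yaw": 0, "hand": 40},
  {"delta_pos": [0, 0, 30], "yaw": 0, "hand": 40},
  {"delta_pos": [0, 0, 30], "yaw": 0, "hand": 40},
  {"delta_pos": [0, 0, 20], "yaw": 0, "hand": 40},
])

```text
clock: 2.87
eef_pos: [585.4, 227.0, 122.0]
eef_rot: [3.14, 0.001, 2.674]
wrist_force: [1.1, 0.4, -0.5]
finger_gap: 53.8
```

Request:
drive_tool([
  {"delta_pos": [-17, -20, 0], "yaw": 0, "hand": 40},
  {"delta_pos": [-20, -25, 0], "yaw": 0, "hand": 40},
  {"delta_pos": [-20, -25, 0], "yaw": 0, "hand": 40},
  {"delta_pos": [-15, -20, 0], "yaw": 0, "hand": 40},
  {"delta_pos": [-5, -5.5, 0], "yaw": 0, "hand": 40},
])

```text
clock: 3.28
eef_pos: [506.2, 129.3, 119.3]
eef_rot: [-3.141, -0.001, 2.673]
wrist_force: [0.6, -0.2, -1.5]
finger_gap: 53.8
```

Request:
drive_tool([
  {"delta_pos": [0, 0, 0], "yaw": 0, "hand": 40},
  {"delta_pos": [0, 0, 0], "yaw": 0, "hand": 40},
])

```text
clock: 3.45
eef_pos: [508.6, 131.7, 119.7]
eef_rot: [3.141, 0.001, 2.673]
wrist_force: [1.1, 0.6, 0.0]
finger_gap: 53.7
```

```bash
python3 - <<'E'
from h import *
snap('wrist','w2');snap('scene','s2');snap('top','t2')
for t in ('s2','w2','t2'):
    C=cloud(np.load(f'pics/{t}.npz'))
    for lo,hi,w in ((112,124,40),(100,124,40),(30,85,15),(8,12.5,38)):
        m=(np.abs(C[...,:2]-(508,131.5)).max(-1)<w)&(C[...,2]>lo)&(C[...,2]<hi)
        p=C[m]
        if len(p): print(t,lo,len(p),p.min(0).round(1),p.max(0).round(1),np.round(p.mean(0),1))
x=np.load('pics/s2.npz')['f'][130:270,260:440,::-1];cv2.imwrite('pics/s2c.png',cv2.resize(x,None,fx=4,fy=4,interpolation=2))
print(manip.read_state())
E
```

```text
s2 112 378 [484.   93.2 112.1] [535.7 163.  124. ] [512.8 128.2 119.2]
s2 100 489 [484.   93.2 100.7] [535.7 163.  124. ] [514.4 126.2 116.6]
s2 30 90 [501.2 124.9  30.3] [515.2 138.5  69.9] [510.2 130.7  50.6]
s2 8 252 [475.6  98.1   8. ] [542.6 168.2  12.5] [513.  126.2  10.5]
w2 112 7971 [482.  100.9 112. ] [535.4 170.7 124. ] [507.1 133.  119.1]
w2 100 8942 [482.  100.9 100.1] [535.4 170.7 124. ] [506.4 133.3 117.8]
w2 8 2665 [476.3 100.3   8. ] [543.2 167.2  12.5] [498.9 139.7   9.9]
{'clock': 3.6, 'joints': array([ 1.84508428e-01,  3.56321161e-01,  1.70215724e+00,  7.58387934e-05,
        1.08305858e+00, -9.19234746e-01]), 'qd': array([ 0.00039214,  0.00074883,  0.00642654, -0.0004085 , -0.00043254,
       -0.0024212 ]), 'effort': array([-2.87719192e-01, -5.32087648e+01, -3.15676653e+01,  2.40174303e-02,
        7.38328183e-02,  9.10837931e-03]), 'eef_pos': array([508.53891054, 132.15841675, 119.29825702]), 'eef_rot': array([3.14150562e+00, 3.63418223e-06, 2.67450396e+00]), 'wrist_force': array([ 0.22226835, -0.49359793, -0.62258022]), 'moment': array([-0.0226264 , -0.00309255, -0.05844722]), 'finger_gap': 53.847797995531636}
```

View pics/s2c.png

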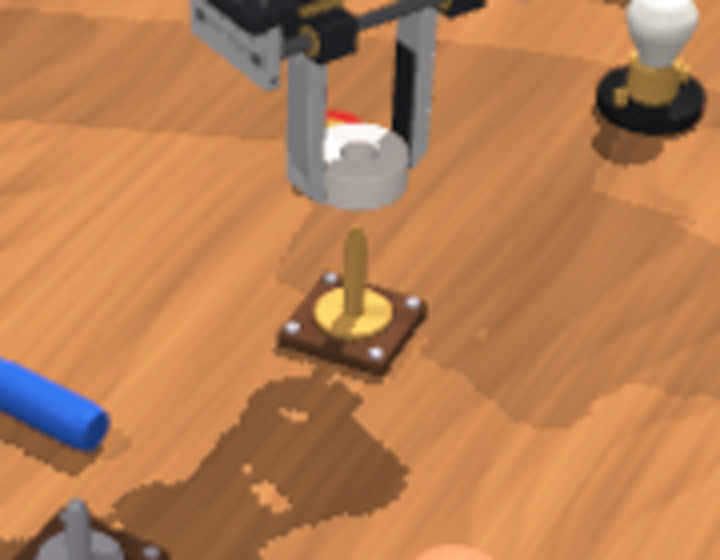

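View pics/w2.png

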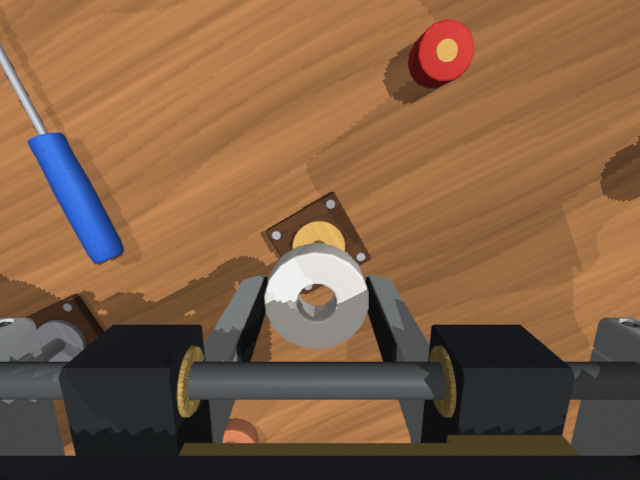

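The scene crop shows the ring level and above the rod. The wrist view shows it centred in the jaws, with about a 1 mm shift needed. Lowering it now.

Request:
drive_tool([
  {"delta_pos": [0.5, 1, -15], "yaw": 0, "hand": 40},
  {"delta_pos": [0, 0, -12], "yaw": 0, "hand": 40},
  {"delta_pos": [0, 0, -8], "yaw": 0, "hand": 40},
  {"delta_pos": [0, 0, -8], "yaw": 0, "hand": 40},
  {"delta_pos": [0, 0, -8], "yaw": 0, "hand": 40},
])

```text
clock: 4.02
eef_pos: [508.7, 132.7, 67.8]
eef_rot: [3.142, 0.0, 2.674]
wrist_force: [0.2, 0.4, -1.4]
finger_gap: 54.2
```

Request:
drive_tool([
  {"delta_pos": [0, 0, -8], "yaw": 0, "hand": 40},
  {"delta_pos": [0, 0, -8], "yaw": 0, "hand": 40},
  {"delta_pos": [0, 0, -8], "yaw": 0, "hand": 40},
  {"delta_pos": [0, 0, -4], "yaw": 0, "hand": 40},
  {"delta_pos": [0, 0, 0], "yaw": 0, "hand": 40},
])

```text
clock: 4.43
eef_pos: [508.1, 132.3, 39.5]
eef_rot: [-3.141, -0.001, 2.674]
wrist_force: [-0.4, -0.1, -0.7]
finger_gap: 53.9
```

Request:
drive_tool([
  {"delta_pos": [0, 0, -3], "yaw": 0, "hand": 40},
  {"delta_pos": [0, 0, -2], "yaw": 0, "hand": 40},
  {"delta_pos": [0, 0, -1], "yaw": 0, "hand": 40},
  {"delta_pos": [0, 0, 0], "yaw": 0, "hand": 40},
])

```text
clock: 4.77
eef_pos: [508.5, 132.4, 34.4]
eef_rot: [3.142, 0.0, 2.674]
wrist_force: [-1.0, 0.1, -0.3]
finger_gap: 54.0
```

Request:
drive_tool([
  {"delta_pos": [0, 0, -0.7], "yaw": 0, "hand": 40},
  {"delta_pos": [0, 0, 0], "yaw": 0, "hand": 40},
])

```text
clock: 4.93
eef_pos: [508.6, 132.4, 33.9]
eef_rot: [3.141, 0.0, 2.674]
wrist_force: [0.0, 0.1, -0.8]
finger_gap: 54.2
```

Request:
drive_tool([
  {"delta_pos": [0, 0, -0.5], "yaw": 0, "hand": 40},
  {"delta_pos": [0, 0, 0], "yaw": 0, "hand": 40},
])

```text
clock: 5.1
eef_pos: [508.7, 132.4, 33.9]
eef_rot: [3.141, 0.0, 2.674]
wrist_force: [-3.4, -0.8, 8.2]
finger_gap: 53.8
```

Request:
drive_tool([
  {"delta_pos": [0, 0, -0.5], "yaw": 0, "hand": 40},
  {"delta_pos": [0, 0, 0], "yaw": 0, "hand": 40},
])

```text
clock: 5.27
eef_pos: [508.7, 132.4, 33.8]
eef_rot: [3.141, 0.0, 2.674]
wrist_force: [-5.5, -1.8, 13.4]
finger_gap: 53.7
```

Request:
drive_tool([
  {"delta_pos": [0, 0, 0.5], "yaw": 0, "hand": 60},
  {"delta_pos": [0, 0, 0], "yaw": 0, "hand": 75},
  {"delta_pos": [0, 0, 0], "yaw": 0, "hand": 80},
  {"delta_pos": [0, 0, 0], "yaw": 0, "hand": 80},
  {"delta_pos": [0, 0, 0], "yaw": 0, "hand": 80},
])

```text
clock: 5.68
eef_pos: [508.5, 132.4, 33.2]
eef_rot: [-3.142, -0.0, 2.674]
wrist_force: [0.6, 0.0, -0.4]
finger_gap: 79.1
```

Request:
drive_tool([
  {"delta_pos": [0, 0, 10], "yaw": 0, "hand": 80},
  {"delta_pos": [0, 0, 20], "yaw": 0, "hand": 80},
  {"delta_pos": [0, 0, 30], "yaw": 0, "hand": 80},
  {"delta_pos": [0, 0, 30], "yaw": 0, "hand": 80},
])

```text
clock: 6.02
eef_pos: [508.1, 132.3, 124.6]
eef_rot: [-3.141, -0.001, 2.674]
wrist_force: [-0.8, -0.1, -0.6]
finger_gap: 80.0
```

Request:
drive_tool([
  {"delta_pos": [23, -27, 0], "yaw": 0, "hand": 80},
  {"delta_pos": [25, -30, 0], "yaw": 0, "hand": 80},
  {"delta_pos": [25, -30, 0], "yaw": 0, "hand": 80},
  {"delta_pos": [25, -30, 0], "yaw": 0, "hand": 80},
  {"delta_pos": [25, -30, 0], "yaw": 0, "hand": 80},
])

```text
clock: 6.43
eef_pos: [632.5, -16.2, 124.2]
eef_rot: [3.141, 0.001, 2.674]
wrist_force: [0.4, 0.1, 0.6]
finger_gap: 79.9
```

Request:
drive_tool([
  {"delta_pos": [15, -14, 0], "yaw": 0, "hand": 80},
  {"delta_pos": [0, 0, 0], "yaw": 0, "hand": 80},
  {"delta_pos": [0, 0, 0], "yaw": 0, "hand": 80},
])

```text
clock: 6.68
eef_pos: [646.5, -29.2, 123.3]
eef_rot: [-3.142, -0.0, 2.672]
wrist_force: [-0.0, 0.5, -1.2]
finger_gap: 80.1
```

```bash
python3 - <<'E'
from h import *
snap('wrist','w3');snap('scene','s3');snap('top','t3')
for t in ('s3','w3','t3'):
    C=cloud(np.load(f'pics/{t}.npz'))
    for c,lo,hi,w in (((647,-29),13.5,19,35),((508.5,132.5),30,38,40),((508.5,132.5),40,80,15)):
        m=(np.abs(C[...,:2]-c).max(-1)<w)&(C[...,2]>lo)&(C[...,2]<hi)
        p=C[m]
        if len(p): print(t,lo,len(p),p.min(0).round(1),p.max(0).round(1),np.round(p.mean(0),1),cv2.minEnclosingCircle(p[:,:2].astype(np.float32)))
x=np.load('pics/s3.npz')['f'][130:270,260:440,::-1];cv2.imwrite('pics/s3c.png',cv2.resize(x,None,fx=4,fy=4,interpolation=2))
print(manip.read_state()['eef_pos'])
E
```

```text
s3 13.5 262 [625.9 -50.3  13.5] [671.2  -5.7  18.9] [648.8 -29.5  16.4] ((648.6821899414062, -28.16646385192871), 23.732587814331055)
w3 13.5 1929 [626.6 -50.3  13.5] [672.   -5.4  17.9] [648.6 -27.5  15.7] ((649.2756958007812, -27.823780059814453), 22.950090408325195)
t3 30 404 [480.9 112.3  30. ] [532.  156.8  37.8] [506.4 134.3  33.4] ((506.5696105957031, 131.39944458007812), 26.81694221496582)
t3 40 41 [501.  126.4  41.3] [512.8 136.9  70.2] [505.4 130.8  60.3] ((506.7994689941406, 131.82211303710938), 6.052863121032715)
[645.98239452 -27.63989373 123.64039055]
```

View pics/s3c.png

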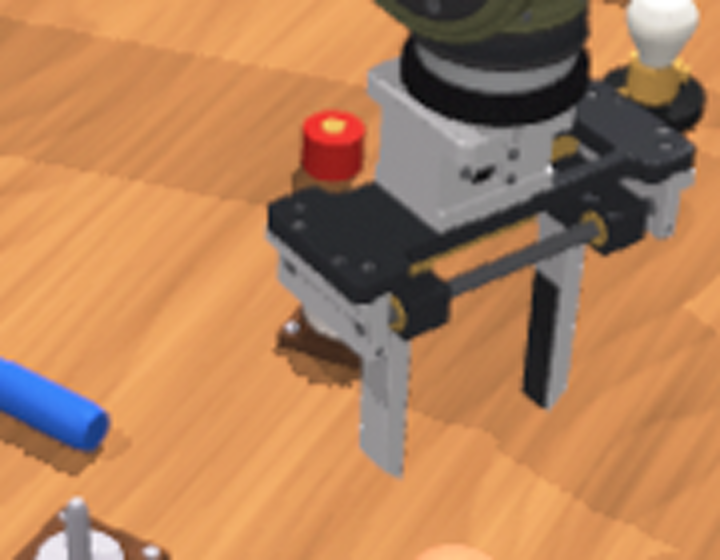

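View pics/w3.png

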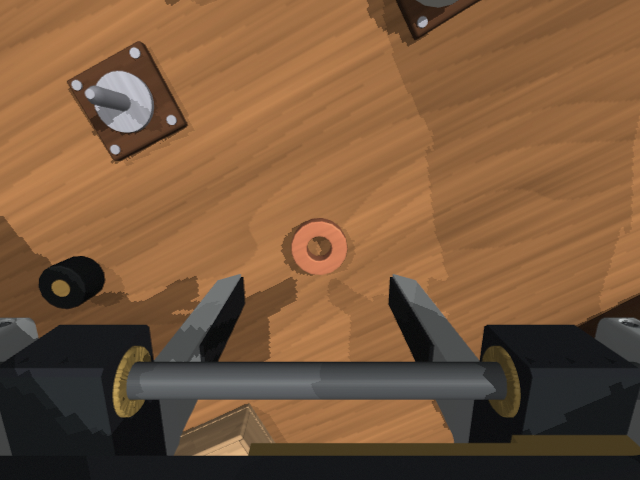

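The wrist view shows the copper ring centred at (319,248). The top view puts the white ring's top level at 33.4 mm, so it sits flat on the flange. Descending to the copper ring.

Request:
drive_tool([
  {"delta_pos": [2, 0, -30], "yaw": 0, "hand": 80},
  {"delta_pos": [0, 0, -30], "yaw": 0, "hand": 80},
  {"delta_pos": [0, 0, -24], "yaw": 0, "hand": 80},
  {"delta_pos": [0, 0, -14], "yaw": 0, "hand": 80},
  {"delta_pos": [0, 0, -6], "yaw": 0, "hand": 80},
])

```text
clock: 7.25
eef_pos: [647.4, -27.7, 17.5]
eef_rot: [-3.141, -0.003, 2.675]
wrist_force: [-0.1, 0.1, -0.2]
finger_gap: 80.2
```

Request:
drive_tool([
  {"delta_pos": [0, 0, 0], "yaw": 0, "hand": 55},
  {"delta_pos": [0, 0, 0], "yaw": 0, "hand": 45},
  {"delta_pos": [0, 0, 0], "yaw": 0, "hand": 35},
  {"delta_pos": [0, 0, 0], "yaw": 0, "hand": 35},
  {"delta_pos": [0, 0, 0], "yaw": 0, "hand": 35},
])

```text
clock: 7.67
eef_pos: [648.9, -28.6, 20.2]
eef_rot: [3.141, 0.001, 2.674]
wrist_force: [0.7, -0.2, 0.5]
finger_gap: 50.0
```

Request:
drive_tool([
  {"delta_pos": [0, 0, 0], "yaw": 0, "hand": 35},
  {"delta_pos": [0, 0, 0], "yaw": 0, "hand": 35},
])

```text
clock: 7.83
eef_pos: [648.8, -28.6, 20.0]
eef_rot: [3.141, 0.001, 2.674]
wrist_force: [-0.4, -0.5, 4.6]
finger_gap: 45.2
```

Request:
drive_tool([
  {"delta_pos": [0, 0, 0], "yaw": 0, "hand": 35},
  {"delta_pos": [0, 0, 20], "yaw": 0, "hand": 35},
  {"delta_pos": [0, 0, 30], "yaw": 0, "hand": 35},
  {"delta_pos": [0, 0, 30], "yaw": 0, "hand": 35},
  {"delta_pos": [0, 0, 25], "yaw": 0, "hand": 35},
])

```text
clock: 8.25
eef_pos: [648.5, -28.7, 126.1]
eef_rot: [3.141, 0.001, 2.674]
wrist_force: [0.8, -0.3, -0.7]
finger_gap: 45.5
```

Request:
drive_tool([
  {"delta_pos": [-20, 23, 0], "yaw": 0, "hand": 35},
  {"delta_pos": [-25, 29, 0], "yaw": 0, "hand": 35},
  {"delta_pos": [-25, 29, 0], "yaw": 0, "hand": 35},
  {"delta_pos": [-25, 29, 0], "yaw": 0, "hand": 35},
  {"delta_pos": [-25, 29, 0], "yaw": 0, "hand": 35},
])

```text
clock: 8.67
eef_pos: [527.0, 111.4, 124.1]
eef_rot: [-3.142, -0.0, 2.673]
wrist_force: [1.0, 0.3, -1.1]
finger_gap: 45.2
```

Request:
drive_tool([
  {"delta_pos": [-15, 17, 0], "yaw": 0, "hand": 35},
  {"delta_pos": [-4.5, 5.3, 0], "yaw": 0, "hand": 35},
  {"delta_pos": [0, 0, 0], "yaw": 0, "hand": 35},
  {"delta_pos": [0, 0, 0], "yaw": 0, "hand": 35},
])

```text
clock: 9.0
eef_pos: [509.5, 132.4, 124.4]
eef_rot: [3.141, 0.0, 2.674]
wrist_force: [-0.5, 0.1, -1.0]
finger_gap: 45.2
```

```bash
python3 - <<'E'
from h import *
snap('wrist','w4');snap('scene','s4')
x=np.load('pics/s4.npz')['f'][130:230,280:410,::-1];cv2.imwrite('pics/s4c.png',np.hstack([cv2.resize(x,None,fx=4,fy=4,interpolation=2),np.load('pics/w4.npz')['f'][150:400,190:440,::-1].repeat(1,0)]) if False else cv2.resize(x,None,fx=4,fy=4,interpolation=2))
for t in ('s4','w4'):
    D=np.load(f'pics/{t}.npz');C=cloud(D)
    f=D['f'].astype(int); cu=(f[...,0]>f[...,2]*1.5)&(f[...,0]>120)
    m=(np.abs(C[...,:2]-(509,132.7)).max(-1)<40)&(C[...,2]>116)&(C[...,2]<125)&cu
    p=C[m]; print(t,len(p),p.min(0).round(1),p.max(0).round(1),cv2.minEnclosingCircle(p[:,:2].astype(np.float32)))
    m=(np.abs(C[...,:2]-(509,132.7)).max(-1)<40)&(C[...,2]>30)&(C[...,2]<40)
    p=C[m]; print(t,len(p),p.min(0).round(1),p.max(0).round(1))
print(manip.read_state()['eef_pos'])
E
```

```text
s4 180 [490.8 105.5 116. ] [533.2 155.  124.9] ((509.4215393066406, 130.2204132080078), 24.743356704711914)
s4 283 [480.6 103.1  30. ] [535.3 159.7  39.8]
w4 2557 [487.4 108.6 116. ] [532.5 167.5 123.2] ((512.45703125, 138.08596801757812), 29.865062713623047)
w4 2039 [482.5 106.4  30. ] [534.5 159.4  39.9]
[509.77521788 131.79287465 124.1430889 ]
```

View pics/s4c.png

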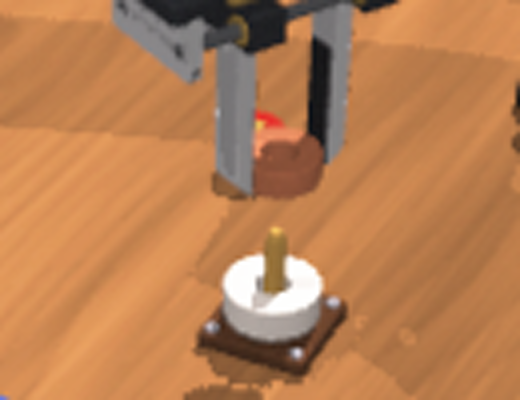

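The copper ring hangs level over the rod. The white ring is seated flat on the flange. Lowering.

Request:
drive_tool([
  {"delta_pos": [0, 0, -15], "yaw": 0, "hand": 35},
  {"delta_pos": [0, 0, -12], "yaw": 0, "hand": 35},
  {"delta_pos": [0, 0, -8], "yaw": 0, "hand": 35},
  {"delta_pos": [0, 0, -8], "yaw": 0, "hand": 35},
  {"delta_pos": [0, 0, -8], "yaw": 0, "hand": 35},
])

```text
clock: 9.52
eef_pos: [509.4, 132.2, 72.7]
eef_rot: [3.142, 0.0, 2.673]
wrist_force: [-0.5, 1.0, -1.5]
finger_gap: 45.5
```

Request:
drive_tool([
  {"delta_pos": [0, 0, -8], "yaw": 0, "hand": 35},
  {"delta_pos": [0, 0, -6], "yaw": 0, "hand": 35},
  {"delta_pos": [0, 0, -4], "yaw": 0, "hand": 35},
  {"delta_pos": [0, 0, -1], "yaw": 0, "hand": 35},
  {"delta_pos": [0, 0, 0], "yaw": 0, "hand": 35},
])

```text
clock: 9.93
eef_pos: [509.1, 132.7, 54.3]
eef_rot: [-3.142, 0.0, 2.674]
wrist_force: [-0.5, 0.2, -0.2]
finger_gap: 45.2
```

Request:
drive_tool([
  {"delta_pos": [0, 0, -0.5], "yaw": 0, "hand": 35},
  {"delta_pos": [0, 0, 0], "yaw": 0, "hand": 35},
])

```text
clock: 10.1
eef_pos: [509.2, 132.8, 54.0]
eef_rot: [3.141, 0.0, 2.674]
wrist_force: [0.1, 0.7, -0.5]
finger_gap: 45.2
```

Request:
drive_tool([
  {"delta_pos": [0, 0, -0.5], "yaw": 0, "hand": 35},
  {"delta_pos": [0, 0, 0], "yaw": 0, "hand": 35},
])

```text
clock: 10.27
eef_pos: [509.2, 132.8, 53.9]
eef_rot: [3.141, 0.001, 2.674]
wrist_force: [-1.8, -1.0, 6.6]
finger_gap: 45.0
```

Request:
drive_tool([
  {"delta_pos": [0, 0, 0.3], "yaw": 0, "hand": 50},
  {"delta_pos": [0, 0, 0], "yaw": 0, "hand": 65},
  {"delta_pos": [0, 0, 0], "yaw": 0, "hand": 75},
  {"delta_pos": [0, 0, 0], "yaw": 0, "hand": 75},
  {"delta_pos": [0, 0, 0], "yaw": 0, "hand": 75},
])

```text
clock: 10.68
eef_pos: [509.0, 132.7, 53.5]
eef_rot: [-3.142, -0.0, 2.674]
wrist_force: [0.4, 0.4, -0.5]
finger_gap: 73.0
```

Request:
drive_tool([
  {"delta_pos": [0, 0, 10], "yaw": 0, "hand": 75},
  {"delta_pos": [0, 0, 20], "yaw": 0, "hand": 75},
  {"delta_pos": [0, 0, 20], "yaw": 0, "hand": 75},
  {"delta_pos": [0, 0, 20], "yaw": 0, "hand": 75},
])

```text
clock: 11.02
eef_pos: [508.9, 132.7, 125.1]
eef_rot: [3.142, 0.0, 2.674]
wrist_force: [-0.7, -0.4, 0.3]
finger_gap: 75.4
```

Request:
drive_tool([
  {"delta_pos": [-15, 25, 0], "yaw": 0, "hand": 75},
  {"delta_pos": [-20, 32, 0], "yaw": 0, "hand": 75},
  {"delta_pos": [-20, 32, 0], "yaw": 0, "hand": 75},
  {"delta_pos": [-20, 32, 0], "yaw": 0, "hand": 75},
  {"delta_pos": [-10, 16, 0], "yaw": 0, "hand": 75},
])

```text
clock: 11.43
eef_pos: [422.1, 272.2, 124.4]
eef_rot: [3.141, -0.0, 2.675]
wrist_force: [-0.2, -0.4, 0.5]
finger_gap: 75.0
```

Request:
drive_tool([
  {"delta_pos": [0, 0, 0], "yaw": 0, "hand": 75},
  {"delta_pos": [0, 0, 0], "yaw": 0, "hand": 75},
])

```text
clock: 11.6
eef_pos: [423.8, 270.2, 124.2]
eef_rot: [3.141, 0.0, 2.676]
wrist_force: [0.5, -0.5, -0.1]
finger_gap: 75.0
```

```bash
python3 - <<'E'
from h import *
snap('wrist','w5');snap('scene','s5');snap('top','t5')
for t in ('s5','w5','t5'):
    D=np.load(f'pics/{t}.npz');C=cloud(D)
    for c,lo,hi,w in (((423,270),26,31,25),((509,132.7),47,54,35),((509,132.7),30,38,40)):
        m=(np.abs(C[...,:2]-c).max(-1)<w)&(C[...,2]>lo)&(C[...,2]<hi)
        p=C[m]
        if len(p): print(t,lo,len(p),p.min(0).round(1),p.max(0).round(1),np.median(p[:,2]).round(1),cv2.minEnclosingCircle(p[:,:2].astype(np.float32)))
x=np.load('pics/s5.npz')['f'][130:230,280:410,::-1];cv2.imwrite('pics/s5c.png',cv2.resize(x,None,fx=4,fy=4,interpolation=2))
print(manip.read_state()['eef_pos'])
E
```

```text
s5 26 109 [405.9 249.1  26.1] [442.9 288.6  31. ] 28.7 ((424.3976135253906, 269.17926025390625), 21.430997848510742)
s5 47 185 [487.8 107.6  47.1] [531.3 156.6  53.9] 50.7 ((508.84588623046875, 132.0172119140625), 24.573801040649414)
s5 30 110 [482.4 103.6  30.2] [536.2 150.9  38. ] 34.4 ((509.7992248535156, 128.63494873046875), 27.49462127685547)
w5 26 1718 [405.6 252.5  26. ] [442.3 289.4  30.4] 27.9 ((424.1861877441406, 271.0323791503906), 18.803997039794922)
w5 47 1233 [489.8 110.8  47. ] [532.  156.5  53.9] 49.8 ((509.6048889160156, 133.54493713378906), 23.039859771728516)
w5 30 136 [507.3 122.3  30. ] [533.  158.6  37.8] 33.8 ((514.7410888671875, 140.12271118164062), 18.604469299316406)
t5 47 312 [484.5 109.   47. ] [528.8 154.1  53.2] 49.3 ((506.25714111328125, 131.44247436523438), 22.980606079101562)
t5 30 133 [480.7 104.5  30.3] [531.5 156.8  37.7] 33.4 ((506.3044128417969, 131.10189819335938), 26.886484146118164)
[424.59813811 268.92026056 123.78543515]
```

View pics/s5c.png

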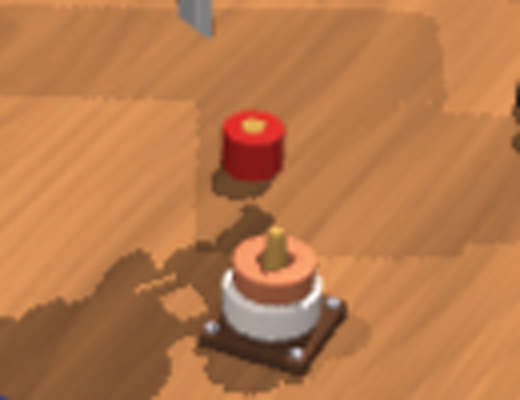

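View pics/w5.png

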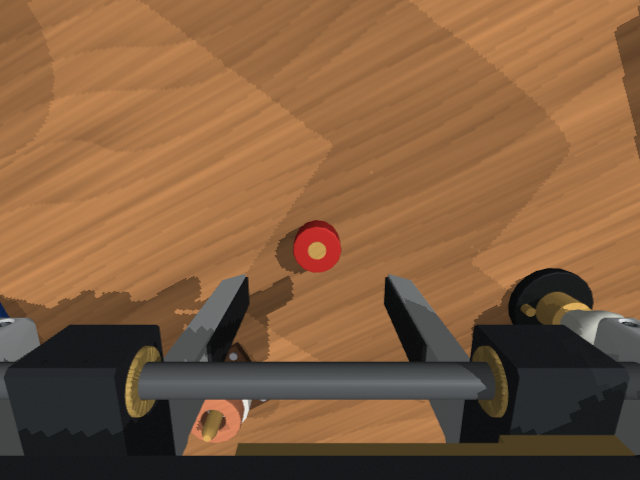

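The copper ring sits flat on the white one with its top at about 50 mm. The red cap is centred at (317,249). Grasping the cap.

Request:
drive_tool([
  {"delta_pos": [0, 0.5, -30], "yaw": 0, "hand": 75},
  {"delta_pos": [0, 0, -30], "yaw": 0, "hand": 75},
  {"delta_pos": [0, 0, -24], "yaw": 0, "hand": 75},
  {"delta_pos": [0, 0, -14], "yaw": 0, "hand": 75},
  {"delta_pos": [0, 0, -5.5], "yaw": 0, "hand": 75},
])

```text
clock: 12.17
eef_pos: [423.6, 268.8, 17.9]
eef_rot: [-3.139, -0.002, 2.672]
wrist_force: [0.0, 0.8, 0.2]
finger_gap: 74.8
```

Request:
drive_tool([
  {"delta_pos": [0, 0, 0], "yaw": 0, "hand": 45},
  {"delta_pos": [0, 0, 0], "yaw": 0, "hand": 38},
  {"delta_pos": [0, 0, 0], "yaw": 0, "hand": 30},
  {"delta_pos": [0, 0, 0], "yaw": 0, "hand": 30},
  {"delta_pos": [0, 0, 0], "yaw": 0, "hand": 30},
])

```text
clock: 12.58
eef_pos: [424.4, 270.3, 20.9]
eef_rot: [3.14, 0.001, 2.674]
wrist_force: [-0.4, -0.6, 0.2]
finger_gap: 45.6
```

Request:
drive_tool([
  {"delta_pos": [0, 0, 0], "yaw": 0, "hand": 30},
  {"delta_pos": [0, 0, 0], "yaw": 0, "hand": 30},
  {"delta_pos": [0, 0, 0], "yaw": 0, "hand": 30},
])

```text
clock: 12.83
eef_pos: [424.3, 270.3, 20.6]
eef_rot: [3.141, 0.0, 2.674]
wrist_force: [-1.5, -1.1, 5.8]
finger_gap: 38.1
```

Request:
drive_tool([
  {"delta_pos": [0, 0, 0], "yaw": 0, "hand": 30},
  {"delta_pos": [0, 0, 20], "yaw": 0, "hand": 30},
  {"delta_pos": [0, 0, 30], "yaw": 0, "hand": 30},
  {"delta_pos": [0, 0, 30], "yaw": 0, "hand": 30},
  {"delta_pos": [0, 0, 25], "yaw": 0, "hand": 30},
])

```text
clock: 13.25
eef_pos: [424.0, 270.3, 126.9]
eef_rot: [3.141, 0.0, 2.674]
wrist_force: [-0.4, 0.0, 0.1]
finger_gap: 37.9
```

Request:
drive_tool([
  {"delta_pos": [15, -25, 0], "yaw": 0, "hand": 30},
  {"delta_pos": [20, -32, 0], "yaw": 0, "hand": 30},
  {"delta_pos": [20, -32, 0], "yaw": 0, "hand": 30},
  {"delta_pos": [20, -32, 0], "yaw": 0, "hand": 30},
  {"delta_pos": [10, -16.5, 0], "yaw": 0, "hand": 30},
])

```text
clock: 13.67
eef_pos: [510.4, 129.7, 125.1]
eef_rot: [-3.142, 0.001, 2.672]
wrist_force: [-0.4, -0.3, -1.3]
finger_gap: 37.9
```

Request:
drive_tool([
  {"delta_pos": [0, 0, 0], "yaw": 0, "hand": 30},
  {"delta_pos": [0, 0, 0], "yaw": 0, "hand": 30},
  {"delta_pos": [0, 0, 0], "yaw": 0, "hand": 30},
])

```text
clock: 13.92
eef_pos: [508.5, 133.3, 124.9]
eef_rot: [-3.141, -0.0, 2.674]
wrist_force: [0.7, 0.5, -0.1]
finger_gap: 38.0
```

```bash
python3 - <<'E'
from h import *
snap('scene','s6');snap('wrist','w6')
x=np.load('pics/s6.npz')['f'][130:230,280:410,::-1];cv2.imwrite('pics/s6c.png',cv2.resize(x,None,fx=4,fy=4,interpolation=2))
D=np.load('pics/w6.npz');C=cloud(D); f=D['f'].astype(int)
m=(np.abs(C[...,:2]-(509,132.7)).max(-1)<30)&(C[...,2]>128)&(C[...,2]<140)&(f[...,0]>1.4*f[...,2])
p=C[m];print(len(p),p.min(0),p.max(0),cv2.minEnclosingCircle(p[:,:2].astype(np.float32)))
print(manip.read_state()['eef_pos'])
E
```

```text
4386 [489.15499237 113.3348519  128.01568373] [526.6485028  153.01071837 137.76891613] ((509.36175537109375, 133.6382598876953), 20.353782653808594)
[508.49312083 133.70582237 125.06617505]
```

View pics/s6c.png

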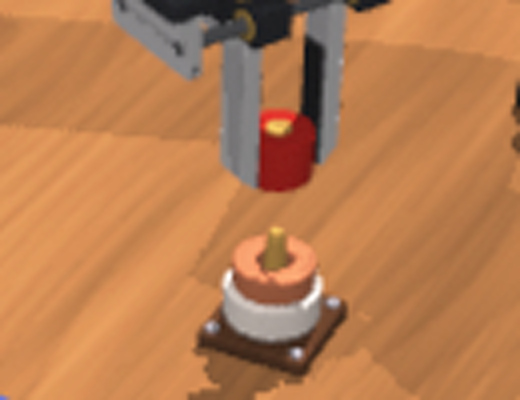

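The red cap hangs upright over the stack. Lowering it.

Request:
drive_tool([
  {"delta_pos": [0, 0, -15], "yaw": 0, "hand": 30},
  {"delta_pos": [0, 0, -12], "yaw": 0, "hand": 30},
  {"delta_pos": [0, 0, -6], "yaw": 0, "hand": 30},
  {"delta_pos": [0, 0, -6], "yaw": 0, "hand": 30},
  {"delta_pos": [0, 0, -6], "yaw": 0, "hand": 30},
])

```text
clock: 14.43
eef_pos: [509.0, 133.2, 80.0]
eef_rot: [3.141, 0.0, 2.675]
wrist_force: [0.5, 0.4, -0.2]
finger_gap: 38.0
```

Request:
drive_tool([
  {"delta_pos": [0, 0, -5], "yaw": 0, "hand": 30},
  {"delta_pos": [0, 0, -3], "yaw": 0, "hand": 30},
  {"delta_pos": [0, 0, -1], "yaw": 0, "hand": 30},
  {"delta_pos": [0, 0, 0], "yaw": 0, "hand": 30},
])

```text
clock: 14.77
eef_pos: [509.0, 132.7, 71.0]
eef_rot: [-3.142, -0.0, 2.674]
wrist_force: [-0.2, 0.3, -2.0]
finger_gap: 37.9
```

Request:
drive_tool([
  {"delta_pos": [0, 0, -0.7], "yaw": 0, "hand": 30},
  {"delta_pos": [0, 0, 0], "yaw": 0, "hand": 30},
])

```text
clock: 14.93
eef_pos: [509.2, 132.7, 70.6]
eef_rot: [3.141, 0.0, 2.674]
wrist_force: [0.8, -0.8, 0.1]
finger_gap: 38.3
```

Request:
drive_tool([
  {"delta_pos": [0, 0, -0.5], "yaw": 0, "hand": 30},
  {"delta_pos": [0, 0, 0], "yaw": 0, "hand": 30},
])

```text
clock: 15.1
eef_pos: [509.3, 132.7, 70.6]
eef_rot: [3.141, 0.001, 2.674]
wrist_force: [-2.2, -1.4, 6.7]
finger_gap: 37.7
```

Request:
drive_tool([
  {"delta_pos": [0, 0, 0.3], "yaw": 0, "hand": 45},
  {"delta_pos": [0, 0, 0], "yaw": 0, "hand": 60},
  {"delta_pos": [0, 0, 0], "yaw": 0, "hand": 75},
  {"delta_pos": [0, 0, 0], "yaw": 0, "hand": 75},
  {"delta_pos": [0, 0, 0], "yaw": 0, "hand": 75},
])

```text
clock: 15.52
eef_pos: [509.0, 132.7, 70.1]
eef_rot: [-3.142, -0.0, 2.674]
wrist_force: [0.7, -0.5, -0.8]
finger_gap: 67.5
```

Request:
drive_tool([
  {"delta_pos": [0, 0, 10], "yaw": 0, "hand": 75},
  {"delta_pos": [0, 0, 20], "yaw": 0, "hand": 75},
  {"delta_pos": [0, 0, 30], "yaw": 0, "hand": 75},
  {"delta_pos": [0, -15, 10], "yaw": 0, "hand": 75},
  {"delta_pos": [-5, -25, 0], "yaw": 0, "hand": 75},
])

```text
clock: 15.93
eef_pos: [505.6, 93.6, 143.8]
eef_rot: [3.138, 0.005, 2.676]
wrist_force: [-0.2, -0.6, -0.2]
finger_gap: 75.2
```

Request:
drive_tool([
  {"delta_pos": [-5, -35, 0], "yaw": 0, "hand": 75},
  {"delta_pos": [-5, -35, 0], "yaw": 0, "hand": 75},
  {"delta_pos": [-5, -35, 0], "yaw": 0, "hand": 75},
  {"delta_pos": [-5, -35, 0], "yaw": 0, "hand": 75},
  {"delta_pos": [-5, -35, 0], "yaw": 0, "hand": 75},
])

```text
clock: 16.35
eef_pos: [478.6, -83.9, 141.1]
eef_rot: [3.141, 0.001, 2.674]
wrist_force: [0.8, 0.2, -0.3]
finger_gap: 74.9
```

Request:
drive_tool([
  {"delta_pos": [-6, -36, 0], "yaw": 0, "hand": 80},
  {"delta_pos": [-6, -36, 0], "yaw": 0, "hand": 80},
  {"delta_pos": [-6, -36, 0], "yaw": 0, "hand": 80},
  {"delta_pos": [-6, -36, 0], "yaw": 0, "hand": 80},
  {"delta_pos": [-6, -36, 0], "yaw": 0, "hand": 80},
])

```text
clock: 16.77
eef_pos: [448.4, -264.1, 141.1]
eef_rot: [-3.141, 0.001, 2.674]
wrist_force: [0.1, -0.1, 0.2]
finger_gap: 80.2
```

Request:
drive_tool([
  {"delta_pos": [-2.7, -24.1, -10], "yaw": 0, "hand": 80},
  {"delta_pos": [0, 0, -10], "yaw": 0, "hand": 80},
  {"delta_pos": [0, 0, 0], "yaw": 0, "hand": 80},
  {"delta_pos": [0, 0, 0], "yaw": 0, "hand": 80},
])

```text
clock: 17.1
eef_pos: [446.2, -285.8, 120.2]
eef_rot: [3.141, -0.001, 2.674]
wrist_force: [-0.1, 0.9, 0.2]
finger_gap: 80.2
```

```bash
cat > chk.py <<'E'
from h import *
import sys
k=sys.argv[1]; c=eval(sys.argv[2]);lo,hi,w=eval(sys.argv[3])
for n in ('wrist','scene','top'): snap(n,n[0]+k)
for t in 'swt':
    D=np.load(f'pics/{t}{k}.npz');C=cloud(D)
    for c_,l,h_,w_ in ((c,lo,hi,w),((509,132.7),74,82,28)):
        m=(np.abs(C[...,:2]-c_).max(-1)<w_)&(C[...,2]>l)&(C[...,2]<h_); p=C[m]
        if len(p)>20: print(t,l,len(p),p.min(0).round(1),p.max(0).round(1),np.median(p[:,2]).round(1),np.round(sum(cv2.minEnclosingCircle(p[:,:2].astype(np.float32))[0:1],())+(0,),1))
a=np.load(f'pics/s{k}.npz')['f'][130:350,180:440,::-1]
a=cv2.resize(a,(700,592),interpolation=2);cv2.imwrite(f'pics/s{k}c.png',a)
print(manip.read_state()['eef_pos'])
E
python3 chk.py 7 "(446,-286)" "18,23,35"
```

```text
s 18 396 [ 422.3 -310.1   18. ] [ 472.1 -261.5   23. ] 20.5 [ 447.3 -286.8    0. ]
s 74 174 [488.3 111.4  74.2] [527.9 153.   81.9] 78.9 [509.7 132.5   0. ]
w 18 2440 [ 422.9 -310.3   18. ] [ 472.  -261.2   22.3] 19.7 [ 447.5 -285.6    0. ]
t 18 241 [ 420.8 -309.6   18. ] [ 461.7 -262.5   22.8] 19.8 [ 443.3 -285.7    0. ]
t 74 295 [488.6 113.3  74.1] [523.8 149.8  81.6] 77.6 [506.  131.5   0. ]
[ 446.84172821 -285.59595686  120.95853635]
```

View pics/s7c.png

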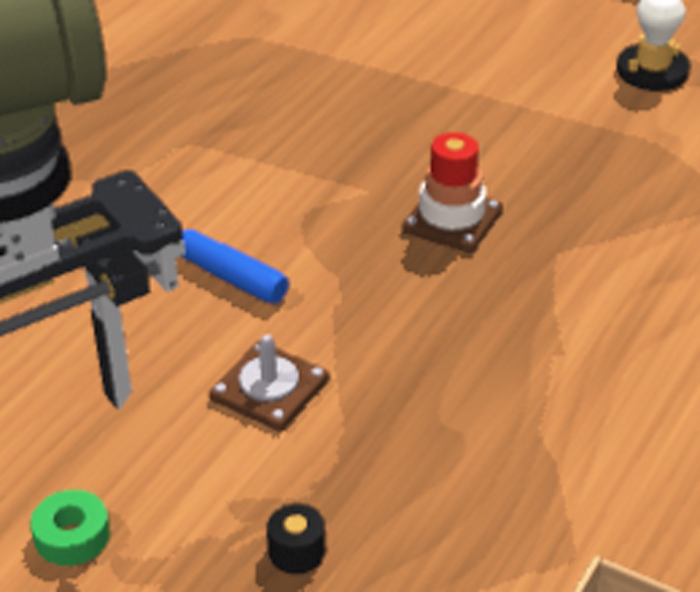

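View pics/w7.png

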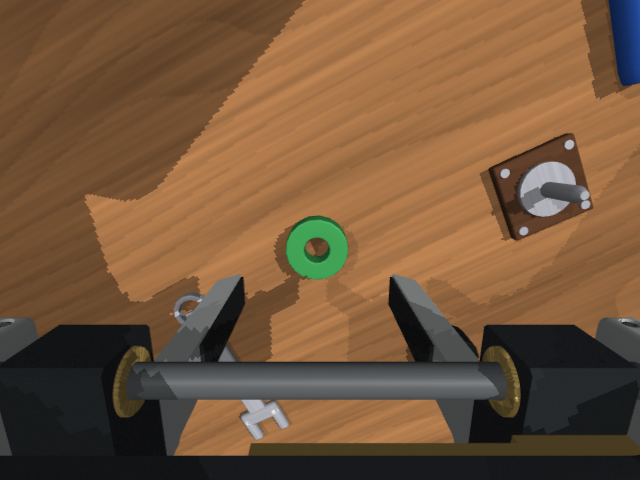

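The stack is capped flat, with its top at 78 mm. The green ring is centred at (317,248), and the spanner end at (187,308) is clear of the left finger. Grasping the green ring.

Request:
drive_tool([
  {"delta_pos": [0.5, 0.3, -30], "yaw": 0, "hand": 75},
  {"delta_pos": [0, 0, -30], "yaw": 0, "hand": 75},
  {"delta_pos": [0, 0, -22], "yaw": 0, "hand": 75},
  {"delta_pos": [0, 0, -13], "yaw": 0, "hand": 75},
  {"delta_pos": [0, 0, -5.5], "yaw": 0, "hand": 75},
])

```text
clock: 17.67
eef_pos: [446.5, -285.0, 18.3]
eef_rot: [3.141, -0.002, 2.675]
wrist_force: [0.8, 0.0, 0.2]
finger_gap: 74.9
```

Request:
drive_tool([
  {"delta_pos": [0, 0, 0], "yaw": 0, "hand": 55},
  {"delta_pos": [0, 0, 0], "yaw": 0, "hand": 48},
  {"delta_pos": [0, 0, 0], "yaw": 0, "hand": 40},
  {"delta_pos": [0, 0, 0], "yaw": 0, "hand": 40},
  {"delta_pos": [0, 0, 0], "yaw": 0, "hand": 40},
])

```text
clock: 18.08
eef_pos: [447.3, -286.4, 20.7]
eef_rot: [-3.141, 0.002, 2.674]
wrist_force: [-0.7, 1.2, 6.6]
finger_gap: 49.9
```

Request:
drive_tool([
  {"delta_pos": [0, 0, 0], "yaw": 0, "hand": 40},
  {"delta_pos": [0, 0, 0], "yaw": 0, "hand": 40},
])

```text
clock: 18.25
eef_pos: [447.3, -286.4, 20.7]
eef_rot: [-3.141, 0.002, 2.674]
wrist_force: [-0.7, 1.2, 7.7]
finger_gap: 50.1
```

Request:
drive_tool([
  {"delta_pos": [0, 0, 0], "yaw": 0, "hand": 40},
  {"delta_pos": [0, 0, 20], "yaw": 0, "hand": 40},
  {"delta_pos": [0, 0, 30], "yaw": 0, "hand": 40},
  {"delta_pos": [0, 0, 30], "yaw": 0, "hand": 40},
  {"delta_pos": [0, 0, 20], "yaw": 0, "hand": 40},
])

```text
clock: 18.67
eef_pos: [447.3, -286.4, 122.6]
eef_rot: [-3.141, 0.003, 2.674]
wrist_force: [0.3, -0.4, 0.4]
finger_gap: 49.7
```

Request:
drive_tool([
  {"delta_pos": [6, 27, 0], "yaw": 0, "hand": 40},
  {"delta_pos": [7, 33, 0], "yaw": 0, "hand": 40},
  {"delta_pos": [7, 33, 0], "yaw": 0, "hand": 40},
  {"delta_pos": [7, 33, 0], "yaw": 0, "hand": 40},
  {"delta_pos": [7, 33, 0], "yaw": 0, "hand": 40},
])

```text
clock: 19.08
eef_pos: [480.8, -125.7, 120.1]
eef_rot: [3.142, 0.001, 2.673]
wrist_force: [0.8, 0.2, -1.1]
finger_gap: 49.9
```

Request:
drive_tool([
  {"delta_pos": [4.2, 20.1, 0], "yaw": 0, "hand": 40},
  {"delta_pos": [0, 0, 0], "yaw": 0, "hand": 40},
  {"delta_pos": [0, 0, 0], "yaw": 0, "hand": 40},
])

```text
clock: 19.33
eef_pos: [485.2, -106.4, 120.0]
eef_rot: [-3.142, 0.001, 2.676]
wrist_force: [0.1, 0.3, 0.1]
finger_gap: 50.2
```

```bash
python3 chk.py 8 "(485,-107)" "8,12.5,36"
python3 - <<'E'
from h import *
for t in 'sw':
    D=np.load(f'pics/{t}8.npz');C=cloud(D); f=D['f'].astype(int)
    m=(np.abs(C[...,:2]-(485,-107)).max(-1)<32)&(C[...,2]>116)&(C[...,2]<125)&(f[...,1]>1.3*f[...,0])
    p=C[m];print(t,len(p),p.min(0),p.max(0),cv2.minEnclosingCircle(p[:,:2].astype(np.float32)))
E
```

```text
s 8 422 [ 452.7 -140.8    8. ] [518.1 -72.6  12.5] 10.6 [ 485.1 -107.5    0. ]
s 74 164 [488.5 111.2  74.1] [527.5 152.9  82. ] 78.9 [506.7 132.2   0. ]
w 8 2688 [ 453.  -137.8    8. ] [518.2 -73.3  12.5] 9.9 [ 485.3 -106.     0. ]
t 74 286 [488.6 113.2  74.1] [523.9 150.1  81.9] 77.5 [506.5 131.8   0. ]
[ 484.87171151 -107.86612919  119.75637115]
s 327 [ 461.12180969 -132.90270439  116.06422766] [509.84916036 -82.12784179 123.27757898] ((486.1736145019531, -107.46499633789062), 25.802717208862305)
w 5742 [ 460.42861867 -130.52354811  116.00109016] [509.41106751 -80.94248368 121.44148941] ((485.29437255859375, -105.9306640625), 25.05845069885254)
```

View pics/s8c.png

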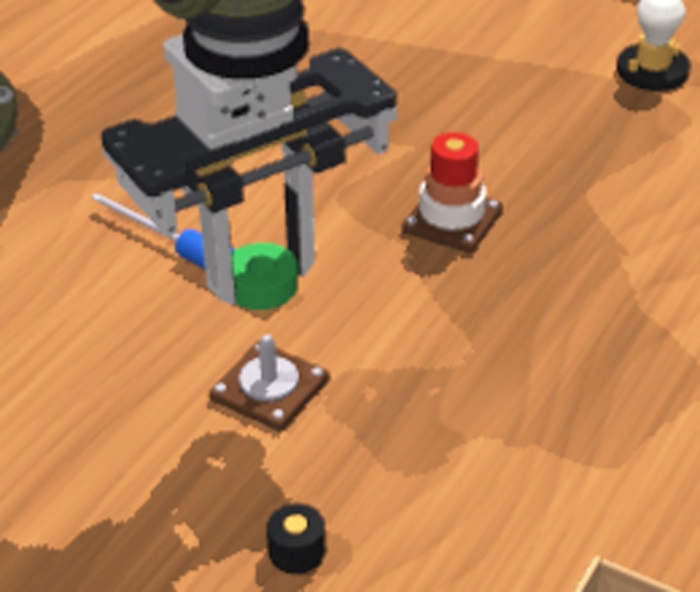

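View pics/w8.png

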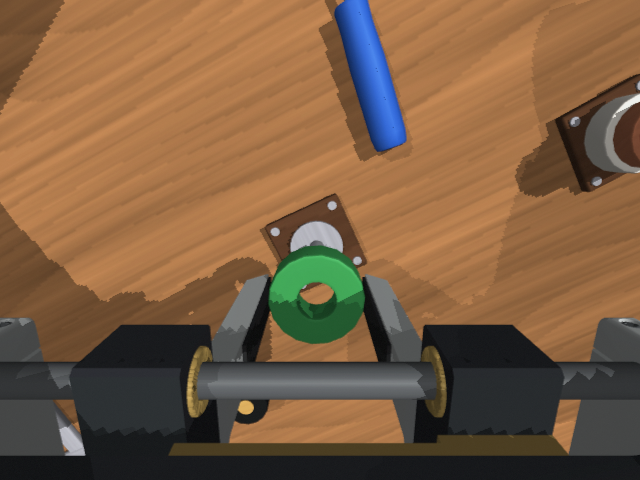

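The green ring and post base coincide within 0.5 mm in the wrist camera. Lowering.

Request:
drive_tool([
  {"delta_pos": [0, 0, -20], "yaw": 0, "hand": 40},
  {"delta_pos": [0, 0, -20], "yaw": 0, "hand": 40},
  {"delta_pos": [0, 0, -8], "yaw": 0, "hand": 40},
  {"delta_pos": [0, 0, -7], "yaw": 0, "hand": 40},
  {"delta_pos": [0, 0, -7], "yaw": 0, "hand": 40},
])

```text
clock: 19.9
eef_pos: [485.2, -107.6, 57.6]
eef_rot: [3.142, 0.0, 2.673]
wrist_force: [0.0, 0.4, 0.4]
finger_gap: 49.9
```

Request:
drive_tool([
  {"delta_pos": [0, 0, -7], "yaw": 0, "hand": 40},
  {"delta_pos": [0, 0, -7], "yaw": 0, "hand": 40},
  {"delta_pos": [0, 0, -6], "yaw": 0, "hand": 40},
  {"delta_pos": [0, 0, -3], "yaw": 0, "hand": 40},
  {"delta_pos": [0, 0, 0], "yaw": 0, "hand": 40},
])

```text
clock: 20.32
eef_pos: [485.1, -107.0, 34.5]
eef_rot: [-3.142, -0.0, 2.674]
wrist_force: [-0.1, -0.4, -0.5]
finger_gap: 49.6
```

Request:
drive_tool([
  {"delta_pos": [0, 0, -0.7], "yaw": 0, "hand": 40},
  {"delta_pos": [0, 0, 0], "yaw": 0, "hand": 40},
])

```text
clock: 20.48
eef_pos: [485.2, -107.0, 34.2]
eef_rot: [3.142, 0.0, 2.674]
wrist_force: [-0.8, -0.8, 3.9]
finger_gap: 49.6
```

Request:
drive_tool([
  {"delta_pos": [0, 0, -0.5], "yaw": 0, "hand": 40},
  {"delta_pos": [0, 0, 0], "yaw": 0, "hand": 40},
])

```text
clock: 20.65
eef_pos: [485.2, -107.0, 34.2]
eef_rot: [3.142, 0.001, 2.674]
wrist_force: [-4.4, 0.6, 11.1]
finger_gap: 49.8
```

Request:
drive_tool([
  {"delta_pos": [0, 0, 0.5], "yaw": 0, "hand": 58},
  {"delta_pos": [0, 0, 0], "yaw": 0, "hand": 70},
  {"delta_pos": [0, 0, 0], "yaw": 0, "hand": 75},
  {"delta_pos": [0, 0, 0], "yaw": 0, "hand": 75},
  {"delta_pos": [0, 0, 0], "yaw": 0, "hand": 75},
])

```text
clock: 21.07
eef_pos: [485.0, -107.0, 33.8]
eef_rot: [-3.142, -0.0, 2.674]
wrist_force: [-0.1, 0.3, 0.6]
finger_gap: 74.8
```

Request:
drive_tool([
  {"delta_pos": [0, 0, 10], "yaw": 0, "hand": 75},
  {"delta_pos": [0, 0, 20], "yaw": 0, "hand": 75},
  {"delta_pos": [0, 0, 30], "yaw": 0, "hand": 75},
  {"delta_pos": [0, 0, 27], "yaw": 0, "hand": 75},
])

```text
clock: 21.4
eef_pos: [484.8, -106.9, 122.7]
eef_rot: [-3.142, -0.0, 2.674]
wrist_force: [0.4, -0.3, 0.5]
finger_gap: 75.0
```

Request:
drive_tool([
  {"delta_pos": [20, -24, 0], "yaw": 0, "hand": 75},
  {"delta_pos": [25, -30, 0], "yaw": 0, "hand": 75},
  {"delta_pos": [25, -30, 0], "yaw": 0, "hand": 75},
  {"delta_pos": [20, -25, 0], "yaw": 0, "hand": 75},
  {"delta_pos": [6.2, -7.8, 0], "yaw": 0, "hand": 75},
])

```text
clock: 21.82
eef_pos: [582.8, -226.9, 121.5]
eef_rot: [-3.141, 0.001, 2.672]
wrist_force: [-0.4, 1.4, 0.5]
finger_gap: 75.0
```

Request:
drive_tool([
  {"delta_pos": [0, 0, 0], "yaw": 0, "hand": 75},
  {"delta_pos": [0, 0, 0], "yaw": 0, "hand": 75},
])

```text
clock: 21.98
eef_pos: [580.8, -223.7, 121.0]
eef_rot: [3.142, -0.001, 2.673]
wrist_force: [-0.3, -0.2, -0.3]
finger_gap: 74.6
```

```bash
python3 chk.py 9 "(581,-224)" "26,31,25"
python3 - <<'E'
from h import *
for t in 'swt':
    C=cloud(np.load(f'pics/{t}9.npz'))
    m=(np.abs(C[...,:2]-(485,-107)).max(-1)<32)&(C[...,2]>30)&(C[...,2]<38)
    p=C[m]
    if len(p)>10: print(t,len(p),p.min(0),p.max(0),np.median(p[:,2]),cv2.minEnclosingCircle(p[:,:2].astype(np.float32)))
E
```

```text
s 26 284 [ 564.  -242.1   26.1] [ 600.9 -204.1   31. ] 28.6 [ 582.8 -223.5    0. ]
s 74 168 [489.2 112.2  74.3] [527.6 151.7  81.8] 79.1 [509.2 131.8   0. ]
w 26 1758 [ 563.9 -241.7   26.1] [ 601.  -204.7   30.5] 27.9 [ 582.5 -223.2    0. ]
t 74 298 [488.4 113.2  74.1] [523.6 150.   81.8] 77.7 [505.8 131.6   0. ]
[ 580.8166233  -222.87218571  121.3932466 ]
s 211 [ 459.99254257 -132.58416578   30.07069252] [509.2264263  -84.66815898  37.99243645] 34.47420599699876 ((483.8656921386719, -108.23950958251953), 25.922012329101562)
w 4335 [ 460.76782092 -131.6235045    30.00630268] [510.03966634 -81.92958756  37.96506261] 33.723968924376265 ((485.3971252441406, -106.83969116210938), 25.052574157714844)
t 389 [ 457.74553734 -131.70789936   30.17208238] [506.28377843 -83.28059169  37.8273919 ] 33.40496756250366 ((482.047119140625, -108.04925537109375), 24.82874298095703)
```

View pics/s9c.png

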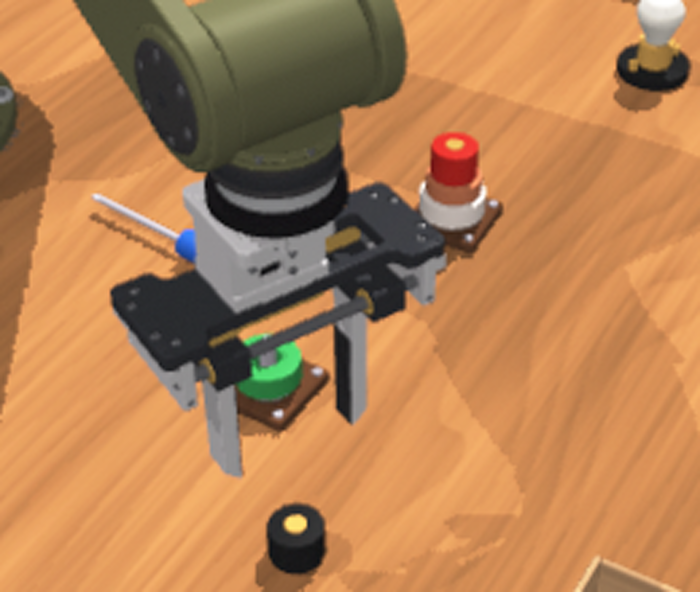

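View pics/w9.png

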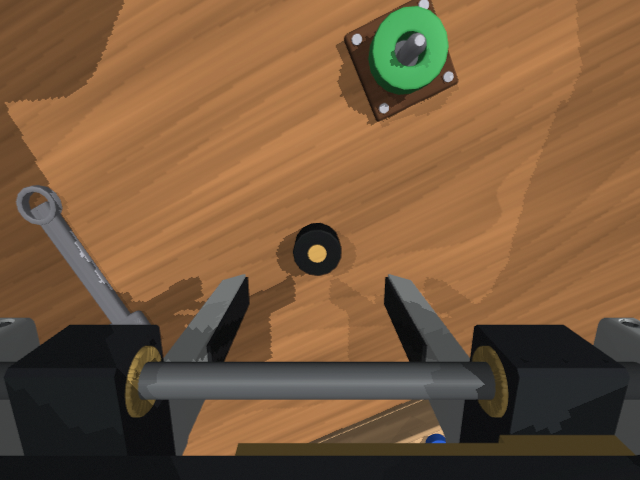

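The green ring is flat on the steel flange with its top at 33.7 mm. The black cap is centred at (317,250). Grasping it.

Request:
drive_tool([
  {"delta_pos": [0.8, 0.3, -30], "yaw": 0, "hand": 75},
  {"delta_pos": [0, 0, -30], "yaw": 0, "hand": 75},
  {"delta_pos": [0, 0, -22], "yaw": 0, "hand": 75},
  {"delta_pos": [0, 0, -13], "yaw": 0, "hand": 75},
  {"delta_pos": [0, 0, -6], "yaw": 0, "hand": 75},
])

```text
clock: 22.55
eef_pos: [581.2, -222.6, 18.5]
eef_rot: [-3.142, -0.002, 2.674]
wrist_force: [-0.2, -1.0, -0.6]
finger_gap: 75.0
```

Request:
drive_tool([
  {"delta_pos": [0, 0, 0], "yaw": 0, "hand": 45},
  {"delta_pos": [0, 0, 0], "yaw": 0, "hand": 38},
  {"delta_pos": [0, 0, 0], "yaw": 0, "hand": 30},
  {"delta_pos": [0, 0, 0], "yaw": 0, "hand": 30},
  {"delta_pos": [0, 0, 0], "yaw": 0, "hand": 30},
])

```text
clock: 22.97
eef_pos: [582.4, -223.7, 20.9]
eef_rot: [3.142, 0.001, 2.674]
wrist_force: [-1.1, -0.2, -0.0]
finger_gap: 45.2
```

Request:
drive_tool([
  {"delta_pos": [0, 0, 0], "yaw": 0, "hand": 30},
  {"delta_pos": [0, 0, 0], "yaw": 0, "hand": 30},
  {"delta_pos": [0, 0, 0], "yaw": 0, "hand": 30},
])

```text
clock: 23.22
eef_pos: [582.3, -223.6, 20.6]
eef_rot: [3.142, 0.001, 2.674]
wrist_force: [-1.6, 0.3, 6.5]
finger_gap: 37.9
```

Request:
drive_tool([
  {"delta_pos": [0, 0, 0], "yaw": 0, "hand": 30},
  {"delta_pos": [0, 0, 20], "yaw": 0, "hand": 30},
  {"delta_pos": [0, 0, 30], "yaw": 0, "hand": 30},
  {"delta_pos": [0, 0, 30], "yaw": 0, "hand": 30},
  {"delta_pos": [0, 0, 20], "yaw": 0, "hand": 30},
])

```text
clock: 23.63
eef_pos: [582.4, -223.7, 122.6]
eef_rot: [3.142, 0.002, 2.674]
wrist_force: [-0.1, -0.0, 0.1]
finger_gap: 38.1
```

Request:
drive_tool([
  {"delta_pos": [-20, 24, 0], "yaw": 0, "hand": 30},
  {"delta_pos": [-25, 30, 0], "yaw": 0, "hand": 30},
  {"delta_pos": [-25, 30, 0], "yaw": 0, "hand": 30},
  {"delta_pos": [-20, 24, 0], "yaw": 0, "hand": 30},
  {"delta_pos": [-7, 8.5, 0], "yaw": 0, "hand": 30},
])

```text
clock: 24.05
eef_pos: [482.6, -104.5, 119.8]
eef_rot: [-3.142, -0.001, 2.675]
wrist_force: [-0.0, -1.0, -0.3]
finger_gap: 37.9
```

Request:
drive_tool([
  {"delta_pos": [0, 0, 0], "yaw": 0, "hand": 30},
  {"delta_pos": [0, 0, 0], "yaw": 0, "hand": 30},
  {"delta_pos": [0, 0, 0], "yaw": 0, "hand": 30},
])

```text
clock: 24.3
eef_pos: [485.8, -107.8, 120.1]
eef_rot: [3.142, 0.001, 2.673]
wrist_force: [0.0, 0.5, 0.3]
finger_gap: 38.3
```

```bash
python3 chk.py 10 "(485,-107)" "128,132,19"
```

```text
s 128 105 [ 469.1 -125.7  128. ] [503.3 -88.4 131.3] 129.0 [ 489.2 -105.4    0. ]
s 74 169 [487.7 112.2  74.1] [527.1 153.2  81.8] 78.8 [507.1 131.9   0. ]
w 128 802 [ 466.6 -126.   128. ] [502.3 -88.1 132. ] 128.4 [ 484.5 -109.9    0. ]
t 74 295 [488.7 113.5  74.1] [524.  150.1  81.8] 77.5 [506.3 131.6   0. ]
[ 485.42842649 -107.76466993  119.68919279]
```

View pics/s10c.png

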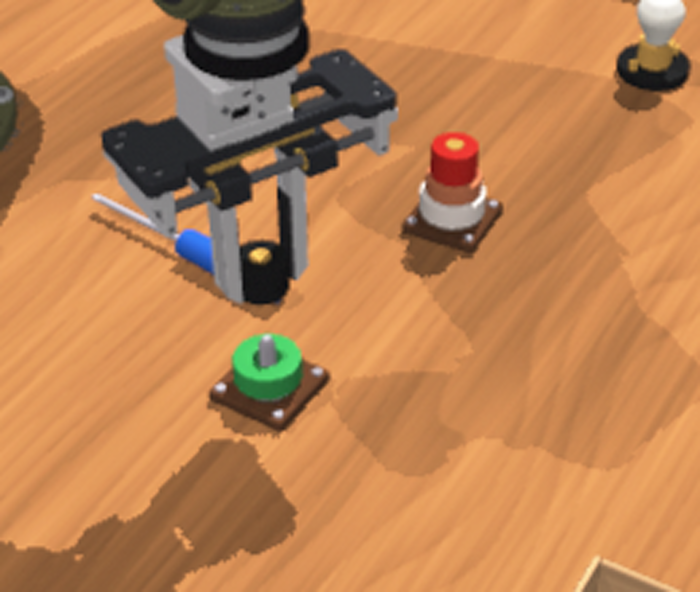

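The black cap hangs upright over the green-ringed post. Lowering it.

Request:
drive_tool([
  {"delta_pos": [0, 0, -20], "yaw": 0, "hand": 30},
  {"delta_pos": [0, 0, -16], "yaw": 0, "hand": 30},
  {"delta_pos": [0, 0, -7], "yaw": 0, "hand": 30},
  {"delta_pos": [0, 0, -6], "yaw": 0, "hand": 30},
  {"delta_pos": [0, 0, -6], "yaw": 0, "hand": 30},
])

```text
clock: 24.87
eef_pos: [485.3, -107.3, 64.8]
eef_rot: [3.142, 0.0, 2.673]
wrist_force: [-1.2, -0.3, 0.1]
finger_gap: 38.8
```

Request:
drive_tool([
  {"delta_pos": [0, 0, -5], "yaw": 0, "hand": 30},
  {"delta_pos": [0, 0, -4], "yaw": 0, "hand": 30},
  {"delta_pos": [0, 0, -1], "yaw": 0, "hand": 30},
  {"delta_pos": [0, 0, 0], "yaw": 0, "hand": 30},
])

```text
clock: 25.2
eef_pos: [485.1, -107.0, 55.0]
eef_rot: [-3.142, 0.0, 2.674]
wrist_force: [0.3, 0.5, -0.9]
finger_gap: 38.4
```

Request:
drive_tool([
  {"delta_pos": [0, 0, -0.7], "yaw": 0, "hand": 30},
  {"delta_pos": [0, 0, 0], "yaw": 0, "hand": 30},
])

```text
clock: 25.37
eef_pos: [485.2, -107.0, 54.6]
eef_rot: [3.141, 0.001, 2.674]
wrist_force: [-0.2, 0.9, -0.1]
finger_gap: 38.2
```

Request:
drive_tool([
  {"delta_pos": [0, 0, -0.5], "yaw": 0, "hand": 30},
  {"delta_pos": [0, 0, 0], "yaw": 0, "hand": 30},
])

```text
clock: 25.53
eef_pos: [485.3, -107.1, 54.5]
eef_rot: [3.141, 0.001, 2.674]
wrist_force: [-2.4, 1.4, 7.9]
finger_gap: 38.0
```

Contact felt. Releasing and backing away.

Request:
drive_tool([
  {"delta_pos": [0, 0, 0.3], "yaw": 0, "hand": 45},
  {"delta_pos": [0, 0, 0], "yaw": 0, "hand": 60},
  {"delta_pos": [0, 0, 0], "yaw": 0, "hand": 75},
  {"delta_pos": [0, 0, 0], "yaw": 0, "hand": 75},
  {"delta_pos": [0, 0, 0], "yaw": 0, "hand": 75},
])

```text
clock: 25.95
eef_pos: [485.0, -107.0, 54.0]
eef_rot: [-3.142, -0.0, 2.674]
wrist_force: [-0.1, 1.2, -0.7]
finger_gap: 68.4
```

Request:
drive_tool([
  {"delta_pos": [0, 0, 10], "yaw": 0, "hand": 75},
  {"delta_pos": [0, 0, 20], "yaw": 0, "hand": 75},
  {"delta_pos": [0, 0, 30], "yaw": 0, "hand": 75},
  {"delta_pos": [0, 0, 30], "yaw": 0, "hand": 75},
  {"delta_pos": [0, 0, 30], "yaw": 0, "hand": 75},
])

```text
clock: 26.37
eef_pos: [484.7, -106.9, 176.2]
eef_rot: [3.142, 0.0, 2.674]
wrist_force: [0.4, -0.3, 0.1]
finger_gap: 75.3
```

Request:
drive_tool([
  {"delta_pos": [-20, -20, 10], "yaw": 0, "hand": 75},
  {"delta_pos": [-20, -20, 10], "yaw": 0, "hand": 75},
  {"delta_pos": [-20, -20, 0], "yaw": 0, "hand": 75},
  {"delta_pos": [-20, -20, 0], "yaw": 0, "hand": 75},
  {"delta_pos": [0, 0, 0], "yaw": 0, "hand": 75},
])

```text
clock: 26.78
eef_pos: [402.7, -189.1, 195.0]
eef_rot: [-3.141, 0.001, 2.672]
wrist_force: [0.3, 0.1, 0.3]
finger_gap: 74.9
```

```bash
python3 chk.py 11 "(485,-107)" "58,65,26"
python3 - <<'E'
from h import *
for t in ('scene0','s11','top0','t11'):
    C=cloud(np.load(f'pics/{t}.npz'))
    for n,c,w,lo in (('bulb',(560,412),60,20),('span',(512,-405),(80),4)):
        m=(np.abs(C[...,:2]-c).max(-1)<w)&(C[...,2]>lo)&(C[...,2]<95); p=C[m]; print(t,n,len(p),p.mean(0).round(1))
print(manip.read_state()['wrist_force'])
E
```

```text
s 58 224 [ 467.1 -126.    58. ] [503.7 -86.2  64.9] 62.6 [ 485.  -106.6    0. ]
s 74 166 [488.3 112.2  74.2] [527.  151.9  81.6] 78.7 [508.4 131.5   0. ]
w 58 1303 [ 466.8 -125.6   58. ] [504.1 -88.3  64.3] 61.8 [ 485.3 -106.8    0. ]
t 58 281 [ 464.3 -125.7   58.1] [500.1 -90.   64.9] 61.4 [ 482.4 -108.     0. ]
t 74 296 [488.5 113.4  74.1] [524.1 149.8  81.1] 77.4 [506.2 131.5   0. ]
[ 405.24665913 -186.93160481  194.65420664]
scene0 bulb 385 [569.1 417.5  56.8]
scene0 span 1163 [ 520.2 -408.7    7.5]
s11 bulb 384 [569.3 417.5  57. ]
s11 span 1159 [ 519.8 -408.9    7.5]
top0 bulb 507 [561.4 419.8  65.7]
top0 span 702 [ 514.4 -408.7    6.9]
t11 bulb 503 [561.4 419.9  66.5]
t11 span 446 [ 545.3 -409.4    6.9]
[-0.40924896 -0.2200277  -0.31905174]
```

View pics/s11c.png

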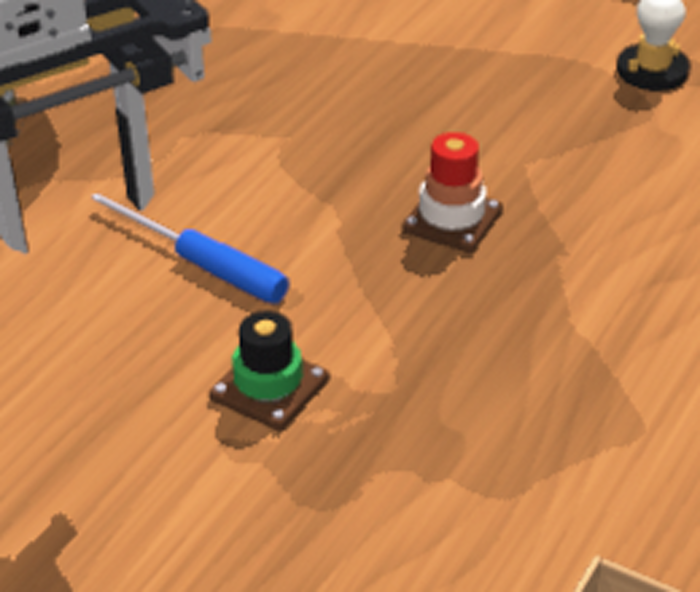

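View pics/t11.png

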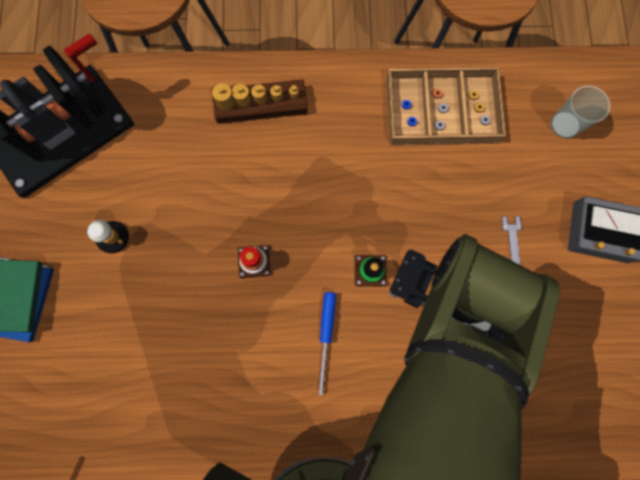

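Both posts are dressed: the red cap is at (252,259) and the black cap at (374,267) in the top view. The bulb holder and spanner haven't moved. In the top view the spanner is only partly hidden behind the arm. Handing in.

```bash
python3 -c "
from cell import manip
print(manip.sign_off())"
```

```text
the job is handed in; nothing more can be done
None
```

Both posts are dressed in the order you asked: white ring, copper ring and red cap on the brass post, then green ring and black cap on the steel post. I let go of every piece, moved the arm clear and handed the job in at about 27 s. The hand-in reports no verdict.

**Seating:** every level matches its expected height to about 1 mm. Each piece was lowered until I felt light contact, at most about 14 N (limit 120 N), and the last pictures show both stacks upright.

| Level | Measured (mm) | Expected (mm) |
|---|---|---|
| White ring top | about 33.5 | 34 |
| Copper ring top | about 50 | 50 |
| Red cap top | about 78 | 78 |
| Green ring top | about 33.7 | 34 |
| Black cap top | about 62 | 62 |

**Bystanders:** the bulb holder and spanner stand where they were, within 0.5 mm in the scene camera. In the last top picture the arm hid part of the spanner, so that view could not confirm it.

**Disagreement:** the top camera read positions about 2 mm short in x and 1 mm short in y compared with the wrist camera and the arm. I corrected for this; nothing else disagreed or failed.

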